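# Line up a jig's slipped backing strip with a drift pin and fit the thumb bolt

### The arm

A 6-joint arm with a two-finger parallel gripper is mounted at the origin on a cart in front of the work surface, level with it; the furniture and walls round the work are solid. World frame = base frame: x ahead of the robot, y to its left, z up, the work surface at z = 0. Lengths are in m, angles in rad, forces in N, time in s.
With the tool pointing down it reaches from about 0.275 to 0.85 m from the base axis. Payload 5.2 kg.
Tool frame: the origin (TCP) lies midway between the tips of the shut fingers; the grasp point (between the pads) lies 19 mm behind it (bot.pinch_z is the z of the grasp point in the tool frame, in m); z points along the fingers, y is the line along which they close (so a half turn about z gives the same grasp; the last joint's range is limited). The gripper opens to 85 mm and grips with 20 to 120 N. Pads are 22 mm wide; open, the fingers measure 114 mm over their backs; the gripper's body (76 mm by 85 mm) begins 54 mm behind the grasp point. The pads swing forward as they close: fully open they stand 13 mm farther back than shut.
Start: joints at [-1.462, 0.259, 1.535, -0, 1.348, -0.203], TCP at [0.169, -0.523, 0.207] pointing down, gripper open.
Joint ranges: [-3.14, 3.14], [-0.91, 2.08], [0.19, 2.58], [-1.22, 4.36], [0.22, 2.71], [-3.12, 3.12]. Speed limits (rad/s): [2.57, 2.57, 3.14, 3.14, 3.14, 3.14].

### API

Orientations are given as a rotation vector (axis times angle).
In Python, from cell import bot, cams gives the robot as it stands.
- The arm moves only by the tool arm_command, never from a script. Its arguments are lists of equal length, an entry for each row: "slide": the shift along the tool's x, y, z in mm, a list of three; "rotation": the turn, a rotation vector about the tool's x, y, z in rad, a list of three; "claw": the gripper's target within -1 to 1 (fully open at 1, half-way at 0, shut at -1). In form: {"slide": [[dx, dy, dz], ...], "rotation": [[rx, ry, rz], ...], "claw": [claw, ...]}. A call has 1 to 8 rows; each row shifts and turns the commanded pose from where the row before left it, along the tool's axes as they then stand; what a row does not reach is not made up. A row lasts 1/10 s, in which the tool goes at most 50 mm and 8.59 degrees, less where a joint would pass 70% of its speed; a pose out of reach is approached as far as the arm can. A call with a gripper value outside its range is refused whole. The fingers move at their own pace and stop on an object; the grip force is fixed at half the most. Time passes only in rows, so rows that do not move let the fingers close. It gives the time, the measured TCP pose, the force, the opening and the grip force at its end, in the units of the state.
- bot.read_state(): the state, without advancing time (a new reading comes with each control period).
- cams.grab_frame(name): name is "scene" or "top" or "wrist"; returns the picture (420x560x3 uint8, red, green, blue); there is no depth.
- cams.camera_info(name): a dict with "fx", "fy", "cx", "cy" (pixels), "D" ([k1, k2, p1, p2, k3] as OpenCV has them; the pictures are not rectified), "R" (3x3) and "t" (3): a world point X has camera coordinates R X + t. Camera axes: x right, y down, z forward; pixel columns grow to the right and rows downward; lengths in m; the calibration is good to about 2 mm. A picture is of the moment at which its call begins: read the wrist's pose just before it. camera_info takes no time and is no camera call; for the wrist camera it gives the pose at the moment of the call.
- bot.finish_job(): hands the job in; it is judged then, once.
Trained networks look in the newest picture that a camera, given by its name, has taken for a name from the list of things; names that differ only in an ending like _2 or _b are one class to them, and where a whole thing is asked for, a point or a joint stands for the part that bears it (a point fixed in the world has none). Each returns a list of dicts, best first, with "score" (0 to 1); they miss things now and then, are a little off and sometimes report something else, mostly with a low value. They report only what shows in the picture. A call takes as long as a camera call.
- cams.boxes_of(name, camera): "xyz" ([x, y, z] in m, in the coordinates of the camera as it stood for that picture, good to about 4 mm: the middle of the surface that is visible of it).
The state is a dict: "t": time; "joint_pos": joint angles; "joint_velocities": joint speeds; "effort": joint torques, N m; "tcp_pos": TCP position; "tool_rot": TCP orientation; "contact_force": force on the tool from outside, world axes, zero at the start; "torque": the same for the moment, N m; "width": finger opening in m; "finger_force": force on a finger pad.
Only numpy, scipy, OpenCV 4.12 (cv2) and the standard library are available. Lean on these libraries where they do the work, as an engineer would, in place of code of your own. Each camera call takes 0.05 s, during which the arm holds its last target. There are 200 camera calls.

### The job

Inside the drilling jig the steel backing strip has slipped out of line under the guide plate. Feel for the strip's hole with the tapered drift pin through the plate's slot, push the drift down until its collar is flush on the plate and draw it along the slot to the end nearest the round hole; then, leaving the drift standing there, fit the thumb bolt fully home in the round hole and let go. Push gently, a kilo or two and never 6 kg on the jig, and leave the other things on the bench where they are.

Things in the scene. Friction and masses are not known exactly. Their poses are not given: they have to be found in the camera images.
- jig: Fixed drilling jig: hollow hardwood block 176x90x45 mm (x,y,z), aluminium guide plate 164x84x8 mm screwed on, plate top at z = 53. Origin: centre of the underside, z up. In the plate, both at y = 0: a slot 17.5 mm wide from x = -56.8 to -13.3, and a round 17.5 mm hole at x = +42. Below, seen only through them, lies the strip (see slot_home). Corner screw heads stand 2 mm up.
- slot_home (a point): Drift axis when the drift touches the slot's end nearest the round hole; at the plate's top. The steel strip below (10 mm thick, top 10 mm below the plate's top, slides along jig x only, friction about 5 N, stays put) has two 17.5 mm holes 64 mm apart. With the drift in its first hole and here, the second lies under bolt_hole. At the start it has slipped 5 to 24 mm toward -x, unmeasured.
- slot_start (a point): Drift axis when the drift touches the slot's other end, 27 mm toward jig -x from slot_home; at the plate's top.
- bolt_hole (a point): Centre of the mouth of the round hole in the guide plate, 17.5 mm in diameter with a 1 mm chamfer; at the plate's top. Fixed to the jig.
- rack: Fixed hardwood rack 160 x 64 x 58 mm (x, y, z), origin at the centre of its underside. Its two square sockets, 17.5 mm wide and 54 mm deep, at x = -45 and +45 mm hold the drift and the bolt upright, collars resting on its top.
- drift: Loose steel drift pin, about 0.16 kg, upright in the rack. Origin: on its axis at the underside of its collar, z up. Above: collar 28 mm wide, 4 thick, then a plain round grip 20 mm in diameter up to z = 50. Below: parallel shank 16.5 mm in diameter, 24 long, then a cone to a flat 11 mm tip at z = -38. Home: origin at the height of the plate's top.
- bolt: Loose thumb bolt, about 0.11 kg, upright in the rack. Origin: on its axis at the underside of its collar, z up. Above: collar 28 mm wide, 3 thick, then a dark knurled round head 23 mm in diameter up to z = 30. Below: push-fit shank 15 mm in diameter, 34 long, straight to the end: it enters only where plate and strip are in line. No turning. Home: origin at the height of the plate's top.

How it is judged:
On the way, in this order (a step that is already met when the one before it is completed fails the run):
1. the drift is down through the strip, collar flush, at the slot's end nearest the round hole (horizontal distance between drift and slot_home below 0.0025 m and z of drift in the frame of slot_home between -0.003 and 0.002 m and angle between drift's own z axis and vertical below 0.08 rad), for 0.2 s.
2. the bolt is fully home in the round hole while the drift stays (all of step 1 and horizontal distance between bolt and bolt_hole below 0.003 m and z of bolt in the frame of bolt_hole between -0.003 and 0.002 m and angle between bolt's own z axis and vertical below 0.08 rad), for 0.2 s.
At the end, for the whole second after the job is handed in: Drift within 2.5 mm of slot_home and bolt within 3 mm of bolt_hole (horizontally), each with its collar no more than 2 mm above the plate's top and upright within 0.08 rad; both at rest and released (all of step 2 and linear speed of each of bolt, drift below 0.02 m/s); the robot touches nothing.
It fails at once if the drift presses on the jig (plate, block or strip) with 60 N or more (contact force between drift and jig above 60 N).
It fails at once if the bolt presses on the jig (plate, block or strip) with 60 N or more (contact force between bolt and jig above 60 N).
It fails at once if the robot presses on the jig (plate, block or strip) with 60 N or more (contact force between any of the arm, the fingers and jig above 60 N).
It fails at once if a bystander (chisel, square dowel, tape measure, offcut or lath) is shifted by more than 20 mm (distance of any of chisel, dowel, tape, offcut, lath_b from where it was at the start of the episode above 0.02 m).
It also fails if it takes over 64 s, if anything falls off the work surface, if the arm or the gripper's body presses on something with over 40 N, if the wrist force passes 120 N, or if a joint passes its speed limit or range.

## Working session

There is one attempt and no reset: what is moved stays moved. The work goes in short steps, Python scripts to look and compute and a tool call to move; the robot and the scene stay as the last step left them, time stands still between calls to the robot, and variables do not carry over. Pictures are saved under pics/ and viewed, at most 10 in all, crops included, and the job is handed in when it is done.

Besides the shell and the picture viewer there is one more tool, called after "Emit:" as a command line: name --argument value ..., lists and objects as JSON in quotes. arm_command: Moves the arm, as the interface text tells. Its arguments: {"type":"object","properties":{"slide":{"type":"array"},"rotation":{"type":"array"},"claw":{"type":"array"}},"required":["slide","rotation","claw"]}

```bash
mkdir -p pics; cat > h.py <<'E'
import numpy as np, cv2
from cell import bot, cams
from scipy.spatial.transform import Rotation as Ro
def snap(c,f=None):
    info=cams.camera_info(c); im=cams.grab_frame(c)
    if f: cv2.imwrite('pics/'+f,cv2.cvtColor(im,cv2.COLOR_RGB2BGR))
    return im,info
def find(n,c,info,k=2):
    R=np.array(info['R']);t=np.array(info['t'])
    return [(round(b['score'],2),np.round(R.T@(np.array(b['xyz'])-t),4).tolist()) for b in cams.boxes_of(n,c)[:k]]
def K(i): return np.array([[i['fx'],0,i['cx']],[0,i['fy'],i['cy']],[0,0,1.]])
def proj(i,X):
    R=np.array(i['R']);t=np.array(i['t'])
    return cv2.projectPoints(np.array(X,float).reshape(-1,3),cv2.Rodrigues(R)[0],t,K(i),np.array(i['D'],float))[0].reshape(-1,2)
def plane(i,uv,z):
    R=np.array(i['R']);t=np.array(i['t'])
    p=cv2.undistortPoints(np.array(uv,float).reshape(-1,1,2),K(i),np.array(i['D'],float)).reshape(-1,2)
    d=np.c_[p,np.ones(len(p))]@R; c=-R.T@t
    return c+d*((z-c[2])/d[:,2])[:,None]
E
python3 - <<'E'
from h import *
s=bot.read_state();print(s['t'],s['tcp_pos'],s['tool_rot'],bot.pinch_z,s['width'],s['contact_force'])
for c in ['top','scene']:
    im,i=snap(c,c+'0.png'); print(c,np.round(-np.array(i['R']).T@i['t'],3),i['fx'])
    for n in ['jig','rack','drift','bolt']: print(n,find(n,c,i))
E
```

```text
0.0 [ 0.168686   -0.52286318  0.20615568] [-3.10162645e+00 -4.87506208e-01 -1.60823264e-04] -0.0187 0.08489321967896318 [-0.29230135 -0.62629296 -0.1845924 ]
top [0.387 0.025 0.899] 490.2835125011263
jig [(0.56, [0.5345, 0.1743, 0.0526])]
rack [(0.61, [0.5447, -0.132, 0.0613])]
drift [(0.65, [0.5967, -0.151, 0.0886]), (0.19, [0.533, 0.1784, 0.058])]
bolt [(0.79, [0.5091, -0.127, 0.0866]), (0.65, [0.5443, -0.1303, 0.0579])]
scene [0.145 0.539 0.611] 405.62152898673327
jig [(0.65, [0.5257, 0.1898, 0.0483])]
rack [(0.74, [0.5425, -0.1174, 0.0452])]
drift [(0.51, [0.598, -0.148, 0.0807])]
bolt [(0.63, [0.5054, -0.1223, 0.0747])]
```

View pics/top0.png

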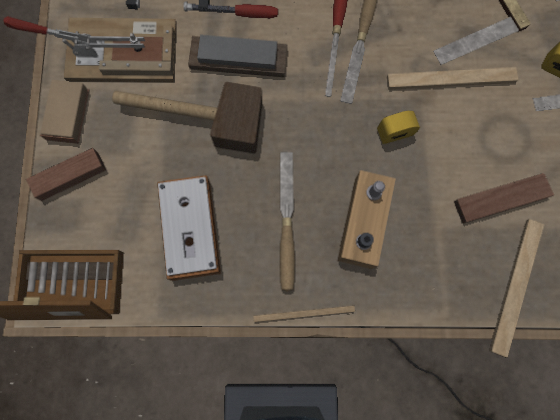

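View pics/scene0.png

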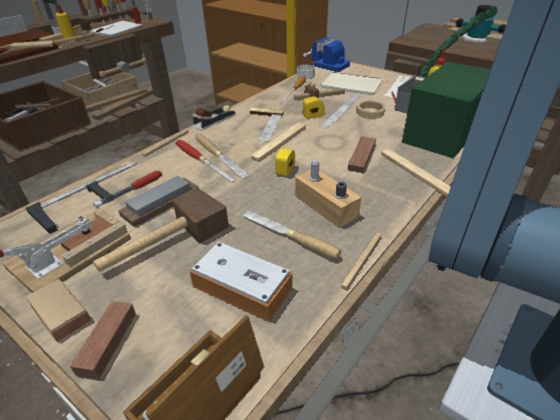

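The top picture shows the jig at about (188,228), with the round hole at (184,201) and the slot near (189,244). The rack is at (369,220), with the drift at (376,190) and the bolt at (366,241). The scene picture agrees. Next I'll refine the poses from a zoomed crop.

```bash
python3 - <<'E'
from h import *
im,i=snap('top'); 
hsv=cv2.cvtColor(im,cv2.COLOR_RGB2HSV)
sub=np.zeros(im.shape[:2],np.uint8); sub[165:290,145:230]=1
m=((hsv[...,1]<45)&(hsv[...,2]>120)).astype(np.uint8)*sub
c=max(cv2.findContours(m,cv2.RETR_EXTERNAL,cv2.CHAIN_APPROX_NONE)[0],key=cv2.contourArea)
b=cv2.boxPoints(cv2.minAreaRect(cv2.convexHull(c))); P=plane(i,b,.053)
print(b.round(1).tolist(),P.round(4).tolist(),P.mean(0),[np.linalg.norm(P[k]-P[k-1]).round(4) for k in range(4)])
print([np.degrees(np.arctan2(*(P[k]-P[k-1])[[1,0]])).round(1) for k in range(4)])
a=cv2.resize(im[165:290,150:230],None,fx=4.6,fy=4.6,interpolation=cv2.INTER_CUBIC)
d=cv2.resize(im[165:290,330:410],None,fx=4.6,fy=4.6,interpolation=cv2.INTER_CUBIC)
cv2.imwrite('pics/z1.png',cv2.cvtColor(np.hstack([a,d]),cv2.COLOR_RGB2BGR))
print(plane(i,[[184,201],[376,187],[366,239]],.053))
E
```

```text
[[155.6999969482422, 182.3000030517578], [204.8000030517578, 176.39999389648438], [215.8000030517578, 268.79998779296875], [166.6999969482422, 274.6000061035156]] [[0.6173, 0.2346, 0.053], [0.6283, 0.1479, 0.053], [0.4639, 0.1239, 0.053], [0.4541, 0.2072, 0.053]] [0.54089364 0.17840524 0.053     ] [np.float64(0.1654), np.float64(0.0874), np.float64(0.1662), np.float64(0.0839)]
[np.float64(9.5), np.float64(-82.8), np.float64(-171.7), np.float64(96.7)]
[[ 0.58314565  0.18319463  0.053     ]
 [ 0.60927712 -0.15740118  0.053     ]
 [ 0.51577444 -0.13592886  0.053     ]]
```

View pics/z1.png

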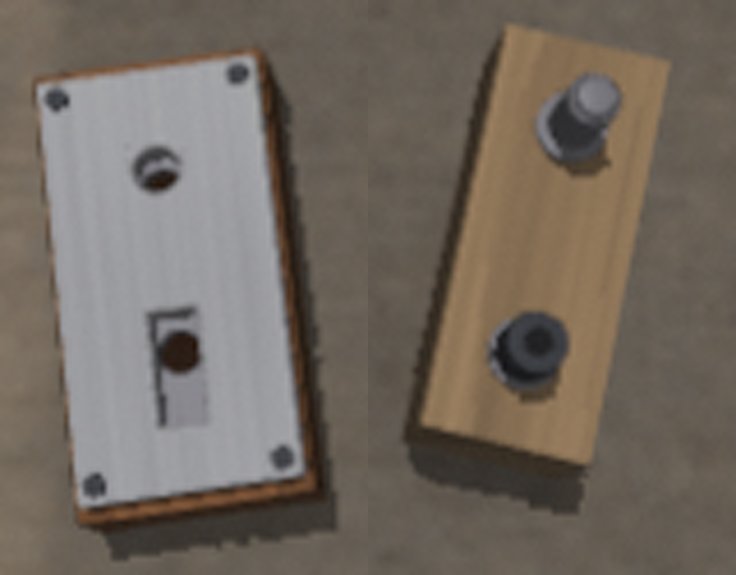

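The zoomed crop shows the round hole at px (184.1,201.5) and the slot centred near (189,244.7). The strip hole is visible at (189.1,241.5). The drift top is at (380.2,185.7) and the bolt head top at (365.9,239.3).

```bash
python3 - <<'E'
from h import *
i=cams.camera_info('top')
f=lambda x,y,x0=150:[x/4.6+x0-.4,y/4.6+165-.4]
P=plane(i,[f(37,85),f(260,54),f(305,478),f(82,510)],.053);print('plate',P.round(4).tolist(),P.mean(0))
d=P[:2].sum(0)-P[2:].sum(0);print('yaw',np.degrees(np.arctan2(d[1],d[0])))
print('hole',plane(i,[f(157,169)],.053),'strip',plane(i,[f(180,352)],.043))
print('drift',plane(i,[f(599-368,95,330)],.108),'bolt',plane(i,[f(533-368,342,330)],.088))
Q=plane(i,[f(505-368,24,330),f(670-368,65,330),f(592-368,465,330),f(420-368,425,330)],.058);print('rack',Q.round(4).tolist(),Q.mean(0))
d=Q[:2].sum(0)-Q[2:].sum(0);a=np.arctan2(d[1],d[0]);print(np.degrees(a));u=np.array([np.cos(a),np.sin(a)])
print(Q.mean(0)[:2]+.045*u,Q.mean(0)[:2]-.045*u)
T=Ro.from_rotvec(bot.read_state()['tool_rot']).as_matrix();print(T.round(3))
E
```

```text
plate [[0.6158, 0.2311, 0.053], [0.6285, 0.1456, 0.053], [0.4644, 0.1237, 0.053], [0.4527, 0.2059, 0.053]] [0.54032761 0.17658755 0.053     ]
yaw 8.202537566966996
hole [[0.58253005 0.18364358 0.053     ]] strip [[0.51318433 0.17380997 0.043     ]]
drift [[ 0.59784209 -0.15198212  0.108     ]] bolt [[ 0.51053331 -0.12837147  0.088     ]]
rack [[0.6396, -0.1281, 0.058], [0.6232, -0.191, 0.058], [0.4691, -0.154, 0.058], [0.4838, -0.0907, 0.058]] [ 0.55390876 -0.14096837  0.058     ]
-13.498875916960987
[ 0.59766561 -0.15147255] [ 0.51015191 -0.13046418]
[[ 0.952  0.307  0.   ]
 [ 0.307 -0.952  0.   ]
 [ 0.    -0.    -1.   ]]
```

Emit:
arm_command --slide '[[0, 0, 0], [0, 0, 0], [40, -26, 0], [40, -26, 0], [40, -26, 0], [40, -26, 0], [40, -26, 0], [40, -26, 0]]' --rotation '[[0, 0, 0.0865], [0, 0, 0.0865], [0, 0, 0], [0, 0, 0], [0, 0, 0], [0, 0, 0], [0, 0, 0], [0, 0, 0]]' --claw '[1, 1, 1, 1, 0.5, 0.5, 0.5, 0.5]'

```text
t: 1.35
tcp_pos: [0.3861, -0.3344, 0.2073]
tool_rot: [3.133, 0.217, 0.001]
contact_force: [0.3, -0.5, -1.0]
width: 0.0642
finger_force: 0.0
```

Emit:
arm_command --slide '[[40, -26, 0], [40, -26, 0], [40, -26, 0], [40, -26, 0], [40, -26, 0], [32, -22, 0], [0, 0, 0], [0, 0, 0]]' --rotation '[[0, 0, 0], [0, 0, 0], [0, 0, 0], [0, 0, 0], [0, 0, 0], [0, 0, 0], [0, 0, 0], [0, 0, 0]]' --claw '[0.5, 0.5, 0.5, 0.5, 0.5, 0.5, 0.5, 0.5]'

```text
t: 2.15
tcp_pos: [0.5938, -0.1523, 0.2066]
tool_rot: [3.134, 0.222, -0.001]
contact_force: [-0.8, -0.0, -0.0]
width: 0.064
finger_force: 0.0
```

```bash
python3 - <<'E'
from h import *
s=bot.read_state();T=Ro.from_rotvec(s['tool_rot']).as_matrix();print(s['t'],s['tcp_pos'],T.round(3).tolist(),s['width'])
im,i=snap('wrist','w1.png');print(find('drift','wrist',i),find('bolt','wrist',i),i['fx'])
print(proj(i,[[.5978,-.1518,.108],[.5104,-.1295,.088]]))
E
```

```text
2.15 [ 0.59380463 -0.15230188  0.20655549] [[0.99, 0.141, -0.001], [0.141, -0.99, -0.0], [-0.001, -0.0, -1.0]] 0.06396537569016603
[(0.57, [0.6057, -0.1507, 0.1021])] [(0.83, [0.5157, -0.134, 0.0869]), (0.51, [0.5275, 0.1255, 0.0232])] 355.8287234662689
[[280.23162678 191.90841022]
 [242.55862459 273.56157213]]
```

View pics/w1.png

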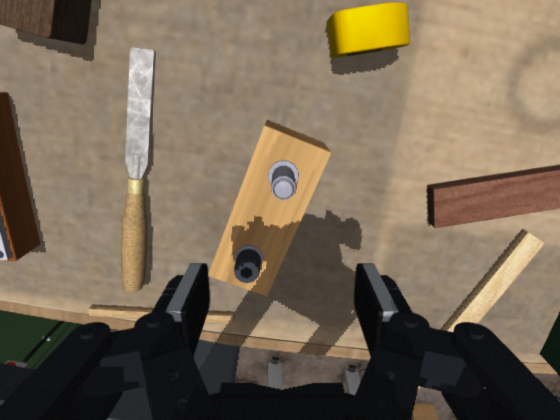

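Wrist picture: drift top at (284,188) and bolt head top at (247,270). That is about 4 px off the projections of my top-camera estimate.

```bash
python3 - <<'E'
from h import *
i=cams.camera_info('wrist');print(plane(i,[[284,188]],.108),plane(i,[[247.5,270]],.088), -np.array(i['R']).T@i['t'])
E
```

```text
[[ 0.6002562  -0.15606306  0.108     ]] [[ 0.51358037 -0.13503244  0.088     ]] [ 0.67532792 -0.14371993  0.37394501]
```

Emit:
arm_command --slide '[[5, 2.4, 30], [0, 0, 35], [0, 0, 35], [0, 0, 25], [0, 0, 14], [0, 0, 0], [0, 0, 0]]' --rotation '[[0, 0, 0], [0, 0, 0], [0, 0, 0], [0, 0, 0], [0, 0, 0], [0, 0, 0], [0, 0, 0]]' --claw '[0.5, 0.5, 0.5, 0.5, 0.3, 0.1, -0.1]'

```text
t: 3.0
tcp_pos: [0.5993, -0.1557, 0.0691]
tool_rot: [3.133, 0.216, 0.002]
contact_force: [0.5, 0.6, 0.6]
width: 0.0389
finger_force: 0.0
```

Emit:
arm_command --slide '[[0, 0, 0], [0, 0, 0], [0, 0, 0], [0, 0, 0], [0, 0, 0]]' --rotation '[[0, 0, 0], [0, 0, 0], [0, 0, 0], [0, 0, 0], [0, 0, 0]]' --claw '[-0.3, -0.5, -0.6, -0.8, -1]'

```text
t: 3.5
tcp_pos: [0.6, -0.1548, 0.0699]
tool_rot: [3.133, 0.218, 0.004]
contact_force: [-0.4, 1.9, 7.1]
width: 0.0167
finger_force: 58.4
```

```bash
python3 - <<'E'
from h import *
im,i=snap('wrist','w2.png')
s=bot.read_state();print(s['tcp_pos'],s['width'],s['contact_force'],s['torque'])
a,i2=snap('scene');p=proj(i2,[s['tcp_pos']])[0].astype(int);a=cv2.resize(a[p[1]-60:p[1]+40,p[0]-60:p[0]+60],None,fx=4,fy=4)
b=cv2.resize(im[100:420,100:460],None,fx=1.1,fy=1.1);h=max(a.shape[0],b.shape[0])
o=np.zeros((h,a.shape[1]+b.shape[1],3),np.uint8)
o[:a.shape[0],:a.shape[1]]=a;o[:b.shape[0],a.shape[1]:]=b
o=cv2.resize(o,None,fx=.9,fy=.9)
o=o[:, :800];cv2.imwrite('pics/c2.png',o[...,::-1])
E
```

```text
[ 0.59995918 -0.15473959  0.06986058] 0.01669621784235549 [-1.15674429  1.95128598  8.10953222] [0.34585799 0.12089349 0.02294056]
```

View pics/c2.png

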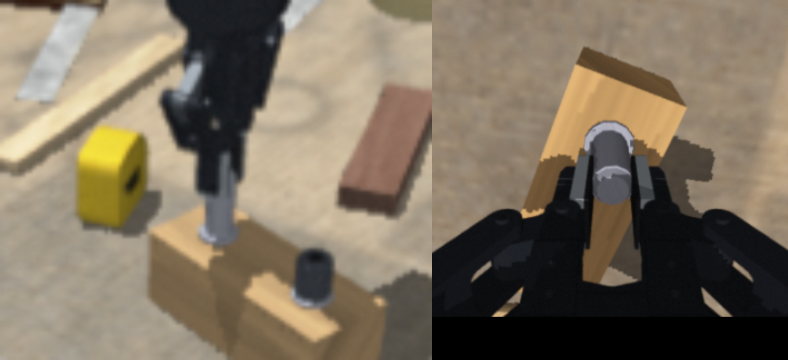

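Gripped: in the left crop the fingers hold the drift above its collar, and in the right crop the drift sits between the pads. Lift it next.

Emit:
arm_command --slide '[[0, 0, -10], [0, 0, -25], [0, 0, -30], [0, 0, -30], [0, 0, -15], [0, 0, 0]]' --rotation '[[0, 0, 0], [0, 0, 0], [0, 0, 0], [0, 0, 0], [0, 0, 0], [0, 0, 0]]' --claw '[-1, -1, -1, -1, -1, -1]'

```text
t: 4.2
tcp_pos: [0.6005, -0.1556, 0.1815]
tool_rot: [3.131, 0.218, 0.008]
contact_force: [0.2, 0.7, -1.9]
width: 0.0166
finger_force: 59.1
```

Emit:
arm_command --slide '[[-2, -20, 0], [-5, -42, 0], [-5, -42, 0], [-5, -42, 0], [-5, -42, 0], [-5, -42, 0], [-5, -42, 0], [-5, -42, 0]]' --rotation '[[0, 0, 0], [0, 0, 0], [0, 0, 0], [0, 0, 0], [0, 0, 0], [0, 0, 0], [0, 0, 0], [0, 0, 0]]' --claw '[-1, -1, -1, -1, -1, -1, -1, -1]'

```text
t: 5.0
tcp_pos: [0.5163, 0.1532, 0.1765]
tool_rot: [-3.134, -0.218, 0.005]
contact_force: [0.8, -0.2, -1.7]
width: 0.017
finger_force: 59.0
```

Emit:
arm_command --slide '[[-2, -24, 0], [0, 0, 0], [0, 0, 0]]' --rotation '[[0, 0, 0], [0, 0, 0], [0, 0, 0]]' --claw '[-1, -1, -1]'

```text
t: 5.3
tcp_pos: [0.512, 0.1752, 0.1768]
tool_rot: [3.133, 0.221, -0.004]
contact_force: [0.1, -0.4, -1.9]
width: 0.0166
finger_force: 59.0
```

```bash
python3 - <<'E'
from h import *
s=bot.read_state();T=Ro.from_rotvec(s['tool_rot']).as_matrix();print(s['t'],s['tcp_pos'],T.round(4).tolist(),s['width'],s['contact_force'],s['torque'])
im,i=snap('wrist','w3.png')
print(proj(i,[[.5403,.1766,.053],[.5819,.1824,.053],[.519,.1736,.053],[.5132,.1738,.043]]), proj(i,[s['tcp_pos'],s['tcp_pos']-np.array([0,0,.05])]))
E
```

```text
5.3 [0.512033   0.17522127 0.17681719] [[0.9901, 0.1405, -0.0024], [0.1405, -0.9901, -0.0006], [-0.0024, 0.0003, -1.0]] 0.016618040027315054 [ 0.07047624 -0.35499268 -1.94783786] [-0.00848689 -0.01941734  0.03660383]
[[283.37489649 154.87374004]
 [283.62758263 102.41850097]
 [283.28693038 180.12327941]
 [282.06011065 183.5218611 ]] [[279.39345218 253.59472482]
 [279.82873709 219.01162281]]
```

View pics/w3.png

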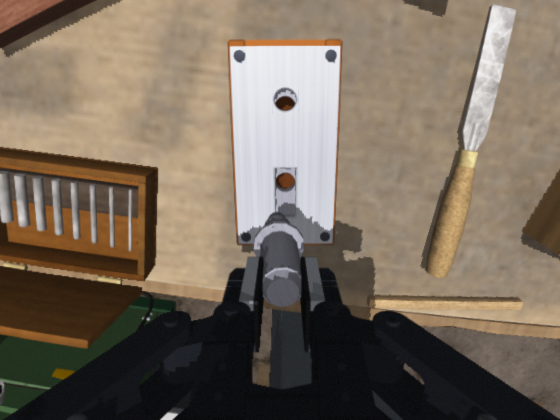

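Wrist picture: round hole at (286,99), strip hole at (285.5,182) inside the slot (centre column about 285.5), drift tip at about (280,217). The tip falls on the projected tool axis, and the jig is parallel to the tool x axis.

```bash
python3 - <<'E'
from h import *
s=bot.read_state();T=Ro.from_rotvec(s['tool_rot']).as_matrix()
im,i=snap('wrist')
g=cv2.cvtColor(im,cv2.COLOR_RGB2HSV)
for (x0,x1,y0,y1,z) in [(268,304,85,115,.043),(270,302,165,205,.043)]:
    m=((g[y0:y1,x0:x1,1]>90)).astype(np.uint8)
    n,l,st,c=cv2.connectedComponentsWithStats(m);k=1+np.argmax(st[1:,4]);cc=c[k]+[x0,y0];print(cc,st[k])
    print(z,plane(i,[cc],z))
for n,uv in dict(hole=[286,99],slotmid=[285.5,182]).items():
    p=plane(i,[uv],.053)[0];print(n,p,'tool',(T.T@(p-s['tcp_pos'])*1000).round(1))
cs=plane(i,[[231,47],[341,47],[332,241],[240,241]],.053);print(cs.round(4).tolist())
p=plane(i,[[239,55],[331,55],[325,237],[244,237]],.055);print('screws',p.round(4).tolist(),p.mean(0))
E
```

```text
[283.45251397 103.7877095 ] [  7  13  18  13 179]
0.043 [[0.58096742 0.18139564 0.043     ]]
[283.90277778 180.99537037] [  5   9  19  15 216]
0.043 [[0.51624382 0.1717459  0.043     ]]
hole [0.58537468 0.1800473  0.053     ] tool [ 73.1   4.5 123.9]
slotmid [0.51819275 0.17072672 0.053     ] tool [  5.3   4.4 124. ]
[[0.6179, 0.2271, 0.053], [0.6297, 0.1441, 0.053], [0.47, 0.1216, 0.053], [0.4585, 0.2032, 0.053]]
screws [[0.6128, 0.2201, 0.055], [0.6226, 0.1509, 0.055], [0.4738, 0.129, 0.055], [0.4638, 0.2, 0.055]] [0.54326327 0.1749917  0.055     ]
```

Emit:
arm_command --slide '[[2.2, 3.6, 20], [0, 0, 25], [0, 0, 20], [0, 0, 0], [0, 0, 0]]' --rotation '[[0, 0, 0], [0, 0, 0], [0, 0, 0], [0, 0, 0], [0, 0, 0]]' --claw '[-1, -1, -1, -1, -1]'

```text
t: 5.9
tcp_pos: [0.5163, 0.1704, 0.113]
tool_rot: [3.134, 0.215, -0.001]
contact_force: [0.0, 1.0, -1.8]
width: 0.0171
finger_force: 59.1
```

```bash
python3 - <<'E'
from h import *
s=bot.read_state();T=Ro.from_rotvec(s['tool_rot']).as_matrix();print(s['tcp_pos'],T[:,2],s['contact_force'])
im,i=snap('wrist')
a=cv2.resize(im[100:270,215:350],None,fx=3,fy=3,interpolation=cv2.INTER_CUBIC)
im2,i2=snap('scene');p=proj(i2,[s['tcp_pos']])[0].astype(int);b=im2[p[1]-50:p[1]+60,p[0]-50:p[0]+50]
b=cv2.resize(b,None,fx=3.9,fy=510/110,interpolation=cv2.INTER_CUBIC)
cv2.imwrite('pics/c3.png',np.hstack([a,b])[...,::-1]);print(a.shape,p)
t=s['tcp_pos'];print(proj(i,[t-[0,0,.05],t-[0,0,.012]]))
E
```

```text
[0.51632768 0.17035296 0.11299825] [-8.72806331e-04 -2.06102495e-04 -9.99999598e-01] [ 0.03603087  1.00605964 -1.78827079]
(510, 405, 3) [249 249]
[[279.84700496 219.1302376 ]
 [279.52098186 243.82392463]]
```

View pics/c3.png

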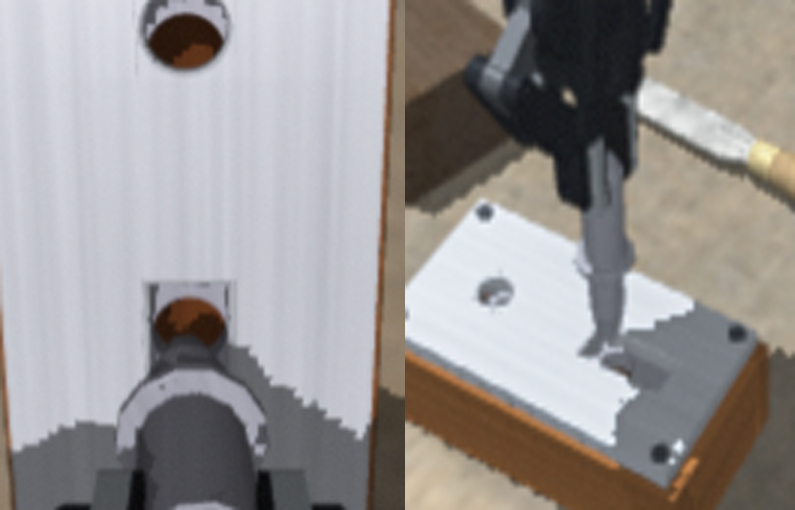

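The crop shows the tip centred across the slot (slot centre at crop column 190, tip about 190). The projected tool axis at strip depth (crop row 327) matches the strip hole centre (about 329). Lower gently.

Emit:
arm_command --slide '[[0, 0, 5], [0, 0, 5], [0, 0, 4], [0, 0, 3], [0, 0, 3], [0, 0, 2]]' --rotation '[[0, 0, 0], [0, 0, 0], [0, 0, 0], [0, 0, 0], [0, 0, 0], [0, 0, 0]]' --claw '[-1, -1, -1, -1, -1, -1]'

```text
t: 6.6
tcp_pos: [0.5161, 0.1712, 0.0907]
tool_rot: [3.134, 0.218, -0.001]
contact_force: [0.2, -0.9, -1.4]
width: 0.0167
finger_force: 59.1
```

Emit:
arm_command --slide '[[0, 0, 2], [0, 0, 1], [0, 0, 0]]' --rotation '[[0, 0, 0], [0, 0, 0], [0, 0, 0]]' --claw '[-1, -1, -1]'

```text
t: 6.9
tcp_pos: [0.5162, 0.1711, 0.0879]
tool_rot: [3.134, 0.218, -0.0]
contact_force: [-0.1, -1.0, -1.5]
width: 0.0168
finger_force: 59.0
```

Emit:
arm_command --slide '[[0, 0, 2], [0, 0, 2], [0, 0, 1], [0, 0, 0]]' --rotation '[[0, 0, 0], [0, 0, 0], [0, 0, 0], [0, 0, 0]]' --claw '[-1, -1, -1, -1]'

```text
t: 7.3
tcp_pos: [0.5161, 0.1712, 0.0828]
tool_rot: [3.134, 0.218, -0.0]
contact_force: [-0.4, -0.7, -1.1]
width: 0.0165
finger_force: 59.1
```

Emit:
arm_command --slide '[[0, 0, 2], [0, 0, 2], [0, 0, 1], [0, 0, 0]]' --rotation '[[0, 0, 0], [0, 0, 0], [0, 0, 0], [0, 0, 0]]' --claw '[-1, -1, -1, -1]'

```text
t: 7.7
tcp_pos: [0.5159, 0.1712, 0.0777]
tool_rot: [3.134, 0.218, -0.001]
contact_force: [0.7, -2.3, -1.8]
width: 0.0166
finger_force: 59.1
```

Emit:
arm_command --slide '[[0, 0.3, 1], [0, 0, 1], [0, 0, 1], [0, 0, 0]]' --rotation '[[0, 0, 0], [0, 0, 0], [0, 0, 0], [0, 0, 0]]' --claw '[-1, -1, -1, -1]'

```text
t: 8.1
tcp_pos: [0.516, 0.1711, 0.0748]
tool_rot: [-3.134, -0.218, 0.001]
contact_force: [0.5, -0.8, -1.5]
width: 0.0168
finger_force: 59.1
```

Emit:
arm_command --slide '[[0, 0, 1], [0, 0, 1], [0, 0, 1], [0, 0, 0]]' --rotation '[[0, 0, 0], [0, 0, 0], [0, 0, 0], [0, 0, 0]]' --claw '[-1, -1, -1, -1]'

```text
t: 8.5
tcp_pos: [0.5161, 0.171, 0.0718]
tool_rot: [-3.134, -0.218, 0.0]
contact_force: [-0.1, -0.3, -1.8]
width: 0.0166
finger_force: 59.1
```

Emit:
arm_command --slide '[[0, 0, 1], [0, 0, 1], [0, 0, 1], [0, 0, 1], [0, 0, 0]]' --rotation '[[0, 0, 0], [0, 0, 0], [0, 0, 0], [0, 0, 0], [0, 0, 0]]' --claw '[-1, -1, -1, -1, -1]'

```text
t: 9.0
tcp_pos: [0.5161, 0.171, 0.0678]
tool_rot: [-3.134, -0.218, 0.001]
contact_force: [-0.6, -1.1, -1.5]
width: 0.0167
finger_force: 59.1
```

Emit:
arm_command --slide '[[0, 0, 1], [0, 0, 1], [0, 0, 0]]' --rotation '[[0, 0, 0], [0, 0, 0], [0, 0, 0]]' --claw '[-1, -1, -1]'

```text
t: 9.3
tcp_pos: [0.5161, 0.171, 0.0658]
tool_rot: [-3.134, -0.218, 0.0]
contact_force: [-0.3, 0.3, -2.4]
width: 0.0166
finger_force: 59.1
```

Emit:
arm_command --slide '[[0, 0, 0.7], [0, 0, 0.7], [0, 0, 0]]' --rotation '[[0, 0, 0], [0, 0, 0], [0, 0, 0]]' --claw '[-1, -1, -1]'

```text
t: 9.6
tcp_pos: [0.5164, 0.171, 0.065]
tool_rot: [-3.134, -0.218, -0.001]
contact_force: [-1.2, -0.5, 3.2]
width: 0.0167
finger_force: 59.5
```

Emit:
arm_command --slide '[[0, 0, 0.7], [0, 0, 0]]' --rotation '[[0, 0, 0], [0, 0, 0]]' --claw '[-1, -1]'

```text
t: 9.8
tcp_pos: [0.5168, 0.1711, 0.0649]
tool_rot: [-3.134, -0.218, -0.003]
contact_force: [-1.7, -0.2, 7.6]
width: 0.0167
finger_force: 60.2
```

Flush. Now draw it along the slot.

Emit:
arm_command --slide '[[1, 0, -0.5], [1, 0, 0], [1, 0, 0], [0, 0, 0]]' --rotation '[[0, 0, 0], [0, 0, 0], [0, 0, 0], [0, 0, 0]]' --claw '[-1, -1, -1, -1]'

```text
t: 10.2
tcp_pos: [0.5185, 0.1714, 0.065]
tool_rot: [3.134, 0.218, -0.002]
contact_force: [-4.5, -0.8, 7.6]
width: 0.0165
finger_force: 60.3
```

Emit:
arm_command --slide '[[1, 0, 0], [1, 0, 0], [0, 0, 0]]' --rotation '[[0, 0, 0], [0, 0, 0], [0, 0, 0]]' --claw '[-1, -1, -1]'

```text
t: 10.5
tcp_pos: [0.5194, 0.1716, 0.0649]
tool_rot: [3.134, 0.218, -0.005]
contact_force: [-7.6, -0.5, 11.4]
width: 0.0163
finger_force: 60.5
```

Emit:
arm_command --slide '[[1, 0, -0.7], [1, 0, 0], [0, 0, 0]]' --rotation '[[0, 0, 0], [0, 0, 0], [0, 0, 0]]' --claw '[-1, -1, -1]'

```text
t: 10.8
tcp_pos: [0.5214, 0.1719, 0.0653]
tool_rot: [3.134, 0.218, -0.005]
contact_force: [-6.8, 0.3, 7.6]
width: 0.0169
finger_force: 60.2
```

Emit:
arm_command --slide '[[1, 0, 0], [1, 0, 0], [0, 0, 0]]' --rotation '[[0, 0, 0], [0, 0, 0], [0, 0, 0]]' --claw '[-1, -1, -1]'

```text
t: 11.1
tcp_pos: [0.5222, 0.1721, 0.0652]
tool_rot: [3.134, 0.218, -0.009]
contact_force: [-9.4, -1.3, 11.5]
width: 0.0167
finger_force: 60.5
```

Emit:
arm_command --slide '[[1, 0, -0.6], [1, 0, 0], [0, 0, 0]]' --rotation '[[0, 0, 0], [0, 0, 0], [0, 0, 0]]' --claw '[-1, -1, -1]'

```text
t: 11.4
tcp_pos: [0.5231, 0.1722, 0.0654]
tool_rot: [3.133, 0.219, -0.012]
contact_force: [-10.9, -1.7, 10.8]
width: 0.0164
finger_force: 60.5
```

Emit:
arm_command --slide '[[1, 0, 0], [1, 0, 0], [0, 0, 0]]' --rotation '[[0, 0, 0], [0, 0, 0], [0, 0, 0]]' --claw '[-1, -1, -1]'

```text
t: 11.7
tcp_pos: [0.524, 0.1723, 0.0653]
tool_rot: [3.133, 0.219, -0.016]
contact_force: [-13.9, -3.3, 12.4]
width: 0.0165
finger_force: 60.8
```

Emit:
arm_command --slide '[[1, 0, -1], [1, 0, 0], [1, 0, 0], [0, 0, 0]]' --rotation '[[0, 0, 0], [0, 0, 0], [0, 0, 0], [0, 0, 0]]' --claw '[-1, -1, -1, -1]'

```text
t: 12.1
tcp_pos: [0.525, 0.1724, 0.0654]
tool_rot: [3.133, 0.219, -0.022]
contact_force: [-16.4, -3.0, 11.2]
width: 0.0167
finger_force: 60.6
```

```bash
python3 - <<'E'
from h import *
s=bot.read_state();print(s['tcp_pos'],s['tool_rot'],s['contact_force'],s['torque'])
im,i=snap('wrist')
a=cv2.resize(im[60:290,205:355],None,fx=2.6,fy=2.6,interpolation=cv2.INTER_CUBIC)
im2,i2=snap('scene');p=proj(i2,[s['tcp_pos']])[0].astype(int);b=im2[p[1]-50:p[1]+60,p[0]-50:p[0]+50]
b=cv2.resize(b,(400,a.shape[0]),interpolation=cv2.INTER_CUBIC)
cv2.imwrite('pics/c4.png',np.hstack([a,b])[...,::-1])
E
```

```text
[0.52500626 0.17244977 0.06544672] [ 3.13265954  0.21921574 -0.02220282] [-16.39754569  -3.02322369  11.24523879] [-0.70823984  3.18928147  0.05105193]
```

View pics/c4.png

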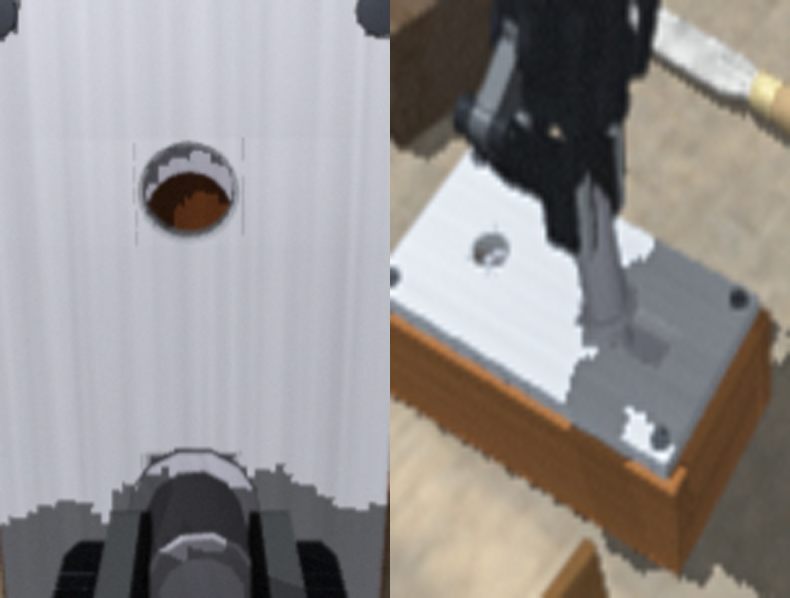

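The crop shows the collar front edge at crop row 448, only just past the slot end (about row 453). The strip still shows in the round hole. So the drift is not home and may have lagged behind the hand; I'll project hypotheses to check.

```bash
python3 - <<'E'
from h import *
s=bot.read_state();i=cams.camera_info('wrist');i2=cams.camera_info('scene')
u=np.array([.990,.139,0]);v=np.array([-.139,.990,0]);z=np.array([0,0,1.])
T=Ro.from_rotvec(s['tool_rot']).as_matrix();print('toolz',T[:,2])
cr=lambda p:((p-[205,60])*2.6).round(0).tolist()
H=np.array([.5837,.1812,.053])  # mean hole
for H in ([.5854,.1800,.053],[.5825,.1836,.053]):
  H=np.array(H);print('hole',cr(proj(i,[H,H+.00975*u,H-.00975*u,H-.01*z-.0*u+.00875*u,H-.01*z+.00875*u-.006*u])))
  print('slot corners',cr(proj(i,[H-.0553*u+.00875*v,H-.0553*u-.00875*v])))
  for slip in (0,.003,.006,):
    o=H-.06355*u-slip*u
    print(slip,'collar front/top c',cr(proj(i,[o+.014*u,o+.014*u+.004*z,o+.050*z,o+.05*z+.01*u])))
E
```

```text
toolz [-0.01392271 -0.00218284 -0.99990069]
hole [[198.0, 187.0], [198.0, 135.0], [198.0, 238.0], [198.0, 136.0], [198.0, 167.0]]
slot corners [[157.0, 452.0], [240.0, 452.0]]
0 collar front/top c [[198.0, 427.0], [198.0, 435.0], [198.0, 624.0], [198.0, 571.0]]
0.003 collar front/top c [[198.0, 440.0], [198.0, 448.0], [198.0, 639.0], [198.0, 587.0]]
0.006 collar front/top c [[198.0, 453.0], [198.0, 461.0], [198.0, 654.0], [198.0, 603.0]]
hole [[178.0, 200.0], [177.0, 148.0], [178.0, 250.0], [179.0, 148.0], [179.0, 178.0]]
slot corners [[138.0, 462.0], [221.0, 463.0]]
0 collar front/top c [[179.0, 437.0], [179.0, 445.0], [174.0, 636.0], [173.0, 584.0]]
0.003 collar front/top c [[179.0, 451.0], [179.0, 459.0], [174.0, 651.0], [173.0, 600.0]]
0.006 collar front/top c [[179.0, 464.0], [179.0, 472.0], [174.0, 666.0], [173.0, 615.0]]
```

The drift has tilted about 0.2 rad in the grip, because the pads close across the slot and give it no support in that direction. I'll back off to upright, let go, then regrasp with the fingers closing along the slot.

Emit:
arm_command --slide '[[-2, 0, 0], [-2, 0, 0], [-2, 0, 0], [-2, 0, 0], [-1, 0, 0], [0, 0, 0]]' --rotation '[[0, 0, 0], [0, 0, 0], [0, 0, 0], [0, 0, 0], [0, 0, 0], [0, 0, 0]]' --claw '[-1, -1, -1, -1, -1, -1]'

```text
t: 12.8
tcp_pos: [0.5218, 0.1718, 0.0659]
tool_rot: [3.134, 0.218, -0.004]
contact_force: [-4.1, -0.8, -3.2]
width: 0.0164
finger_force: 59.0
```

Emit:
arm_command --slide '[[-1, 0, 0], [-1, 0, 0], [-1, 0, 0], [0, 0, 0]]' --rotation '[[0, 0, 0], [0, 0, 0], [0, 0, 0], [0, 0, 0]]' --claw '[-1, -1, -1, -1]'

```text
t: 13.2
tcp_pos: [0.5204, 0.1715, 0.0668]
tool_rot: [-3.134, -0.218, -0.001]
contact_force: [-2.4, -0.2, -3.6]
width: 0.0167
finger_force: 58.9
```

Emit:
arm_command --slide '[[-1, 0, 0.5], [-1, 0, 0.5], [-1, 0, 0], [0, 0, 0]]' --rotation '[[0, 0, 0], [0, 0, 0], [0, 0, 0], [0, 0, 0]]' --claw '[-1, -1, -1, -1]'

```text
t: 13.6
tcp_pos: [0.5178, 0.1711, 0.0662]
tool_rot: [-3.134, -0.218, -0.003]
contact_force: [-1.0, -0.1, -1.5]
width: 0.0165
finger_force: 59.2
```

Emit:
arm_command --slide '[[0, 0, 0], [0, 0, 0], [0, 0, 0], [0, 0, 0], [0, 0, -3], [0, 0, -3]]' --rotation '[[0, 0, 0], [0, 0, 0], [0, 0, 0], [0, 0, 0], [0, 0, 0], [0, 0, 0]]' --claw '[-0.3, 0, 0.3, 0.5, 0.5, 0.5]'

```text
t: 14.2
tcp_pos: [0.5173, 0.1711, 0.0719]
tool_rot: [-3.134, -0.218, -0.0]
contact_force: [0.3, 0.9, 0.2]
width: 0.0643
finger_force: 0.0
```

Emit:
arm_command --slide '[[0, 0, -40], [0, 0, -40], [0, 0, 0], [0, 0, 0]]' --rotation '[[0, 0, 0], [0, 0, 0], [0, 0, 0], [0, 0, 0]]' --claw '[0.5, 0.5, 0.5, 0.5]'

```text
t: 14.6
tcp_pos: [0.518, 0.1712, 0.1531]
tool_rot: [-3.134, -0.218, -0.005]
contact_force: [0.1, -0.1, 0.0]
width: 0.0642
finger_force: 0.0
```

```bash
python3 - <<'E'
from h import *
s=bot.read_state();print(s['t'],s['tcp_pos'],s['tool_rot'],s['joint_pos'],s['contact_force'])
im,i=snap('wrist')
a=im[40:330,130:430];a=cv2.resize(a,None,fx=2,fy=2,interpolation=cv2.INTER_CUBIC)
im2,i2=snap('top');b=cv2.resize(im2[165:290,150:200+10],None,fx=3.3,fy=580/125,interpolation=cv2.INTER_CUBIC)
cv2.imwrite('pics/c5.png',np.hstack([a,b])[...,::-1])
H=np.array([.5854,.18,.053]);u=np.array([.990,.139,0]);z=np.array([0,0,1.])
for sl in (0,.006):
  o=H-(.06355+sl)*u;print(((proj(i,[H,o+.014*u,o+.05*z])-[130,40])*2).round().tolist())
E
```

```text
14.6 [0.51802378 0.17123772 0.15310744] [-3.13385409 -0.21794003 -0.0050056 ] [1.14732658e-01 2.90919269e-01 1.62842523e+00 2.24188368e-05
 1.21905710e+00 1.54665733e+00] [ 0.06622763 -0.11630147  0.03908985]
[[302.0, 136.0], [302.0, 268.0], [302.0, 346.0]]
[[302.0, 136.0], [302.0, 283.0], [302.0, 363.0]]
```

View pics/c5.png

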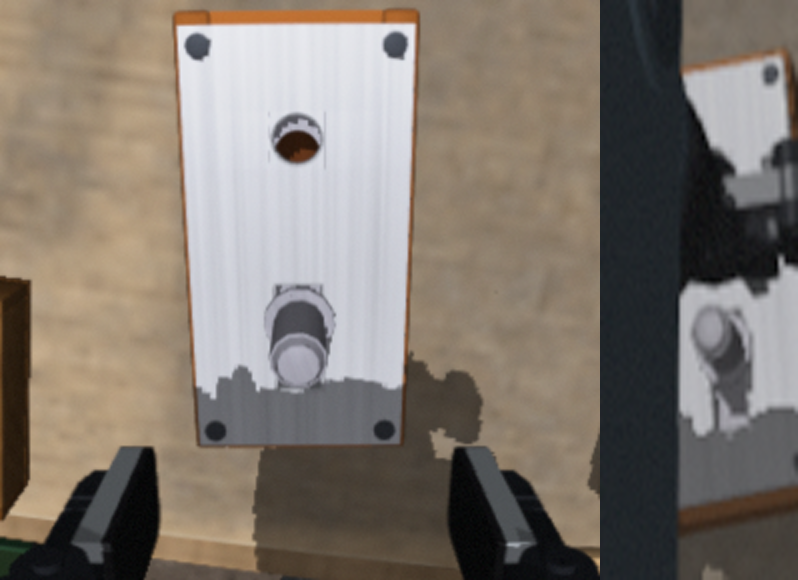

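The drift stands upright, collar flush, about 6 mm short of home (collar front at (298,285), top at (298,360) in the crop). Turn the gripper a quarter and regrasp.

Emit:
arm_command --slide '[[0, 0, 0], [0, 0, 0], [0, 0, 0], [0, 0, 0], [0, 0, 0], [0, 0, 0], [0, 0, 0], [0, 0, 0]]' --rotation '[[0, 0, -0.1428], [0, 0, -0.1428], [0, 0, -0.1428], [0, 0, -0.1428], [0, 0, -0.1428], [0, 0, -0.1428], [0, 0, -0.1428], [0, 0, -0.1428]]' --claw '[0.5, 0.5, 0.5, 0.5, 0.5, 0.5, 0.5, 0.5]'

```text
t: 15.5
tcp_pos: [0.5161, 0.171, 0.1499]
tool_rot: [-2.512, -1.884, 0.005]
contact_force: [0.6, 0.1, 1.8]
width: 0.0643
finger_force: 0.0
```

Emit:
arm_command --slide '[[0, 0, 0], [0, 0, 0], [0, 0, 0], [0, 0, 0], [0, 0, 0]]' --rotation '[[0, 0, -0.1428], [0, 0, -0.1428], [0, 0, -0.1428], [0, 0, 0], [0, 0, 0]]' --claw '[0.5, 0.5, 0.5, 0.5, 0.5]'

```text
t: 16.0
tcp_pos: [0.5165, 0.171, 0.1506]
tool_rot: [-2.066, -2.365, 0.003]
contact_force: [0.7, 0.8, -0.4]
width: 0.0641
finger_force: 0.0
```

```bash
python3 - <<'E'
from h import *
s=bot.read_state();T=Ro.from_rotvec(s['tool_rot']).as_matrix();print(s['t'],s['tcp_pos'],T.round(4).tolist())
print((T.T@(np.array([.5162,.171,.0665])-s['tcp_pos'])*1000).round(1))
E
```

```text
16.0 [0.51650107 0.17101957 0.15059218] [[-0.1345, 0.9909, -0.0022], [0.9909, 0.1345, -0.0002], [0.0001, -0.0022, -1.0]]
[ 0.  -0.1 84.1]
```

Emit:
arm_command --slide '[[0, 0, 30], [0, 0, 30], [0, 0, 15], [0, 0, 9], [0, 0, 0], [0, 0, 0], [0, 0, 0], [0, 0, 0]]' --rotation '[[0, 0, 0], [0, 0, 0], [0, 0, 0], [0, 0, 0], [0, 0, 0], [0, 0, 0], [0, 0, 0], [0, 0, 0]]' --claw '[0.5, 0.5, 0.5, 0.3, 0, -0.2, -0.3, -0.4]'

```text
t: 16.8
tcp_pos: [0.5178, 0.1712, 0.0687]
tool_rot: [2.062, 2.369, 0.002]
contact_force: [-0.1, -0.4, 1.3]
width: 0.0256
finger_force: 0.2
```

Emit:
arm_command --slide '[[0, 0, 0], [0, 0, 0], [0, 0, 0], [0, 0, 0], [0, 0, 0]]' --rotation '[[0, 0, 0], [0, 0, 0], [0, 0, 0], [0, 0, 0], [0, 0, 0]]' --claw '[-0.5, -0.6, -0.7, -0.8, -1]'

```text
t: 17.3
tcp_pos: [0.5173, 0.1712, 0.0686]
tool_rot: [2.062, 2.37, 0.001]
contact_force: [-3.4, -0.5, 6.4]
width: 0.0158
finger_force: 58.6
```

Emit:
arm_command --slide '[[0, 1, -0.5], [0, 1, 0], [0, 0, 0]]' --rotation '[[0, 0, 0], [0, 0, 0], [0, 0, 0]]' --claw '[-1, -1, -1]'

```text
t: 17.6
tcp_pos: [0.5178, 0.1713, 0.0685]
tool_rot: [-2.061, -2.369, 0.003]
contact_force: [-6.6, -1.1, 8.3]
width: 0.0156
finger_force: 59.2
```

Emit:
arm_command --slide '[[0, 1, 0], [0, 1, 0], [0, 0, 0]]' --rotation '[[0, 0, 0], [0, 0, 0], [0, 0, 0]]' --claw '[-1, -1, -1]'

```text
t: 17.9
tcp_pos: [0.5184, 0.1714, 0.0685]
tool_rot: [-2.059, -2.368, 0.006]
contact_force: [-9.1, -1.2, 11.3]
width: 0.0161
finger_force: 59.6
```

Emit:
arm_command --slide '[[0, 0, -1], [0, 1, -1], [0, 1, 0], [0, 0, 0]]' --rotation '[[0, 0, 0], [0, 0, 0], [0, 0, 0], [0, 0, 0]]' --claw '[-1, -1, -1, -1]'

```text
t: 18.3
tcp_pos: [0.5204, 0.1717, 0.0694]
tool_rot: [-2.059, -2.367, 0.007]
contact_force: [-6.7, -1.1, 3.4]
width: 0.0154
finger_force: 59.5
```

Emit:
arm_command --slide '[[0, 1, -0.5], [0, 1, 0], [0, 0, 0]]' --rotation '[[0, 0, 0], [0, 0, 0], [0, 0, 0]]' --claw '[-1, -1, -1]'

```text
t: 18.6
tcp_pos: [0.5211, 0.1718, 0.0695]
tool_rot: [-2.058, -2.366, 0.01]
contact_force: [-9.4, -2.2, 3.3]
width: 0.0158
finger_force: 59.6
```

Emit:
arm_command --slide '[[0, 1, 0], [0, 1, 0], [0, 1, 0], [0, 0, 0]]' --rotation '[[0, 0, 0], [0, 0, 0], [0, 0, 0], [0, 0, 0]]' --claw '[-1, -1, -1, -1]'

```text
t: 19.0
tcp_pos: [0.5228, 0.1721, 0.0695]
tool_rot: [-2.057, -2.365, 0.013]
contact_force: [-13.2, -1.3, 7.2]
width: 0.0157
finger_force: 60.2
```

```bash
python3 - <<'E'
from h import *
s=bot.read_state();T=Ro.from_rotvec(s['tool_rot']).as_matrix();print(s['t'],s['tcp_pos'],T[:,2],s['contact_force'],s['torque'])
im,i=snap('wrist');im2,i2=snap('top');im3,i3=snap('scene')
a=im[60:330,160:420];a=cv2.resize(a,(400,415),interpolation=cv2.INTER_CUBIC)
p=proj(i3,[s['tcp_pos']])[0].astype(int);b=cv2.resize(im3[p[1]-55:p[1]+55,p[0]-55:p[0]+50],(396,415),interpolation=cv2.INTER_CUBIC)
cv2.imwrite('pics/c6.png',np.hstack([a,b])[...,::-1])
E
```

```text
19.0 [0.52279755 0.17214496 0.06952163] [-0.01089204 -0.00143964 -0.99993964] [-13.23028064  -1.30677756   7.22066891] [-0.42992995  2.63428252  0.00288573]
```

View pics/c6.png

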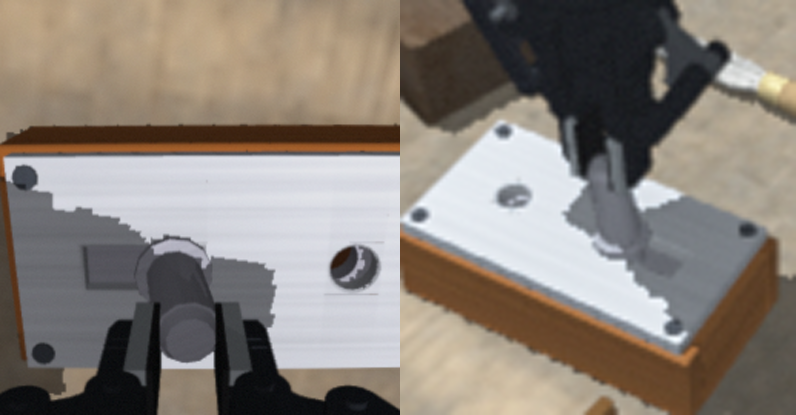

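Crop c6: hole at (354,268), slot left end at (85,268), collar centre at about column 172, drift top at column 188. So the drift has moved, but it leans about 0.1 rad in the pads and is roughly 3 mm short. I'll counter-tilt the tool to swing the lower end forward.

Emit:
arm_command --slide '[[0, 0, 0], [0, 0, 0], [0, 0, 0]]' --rotation '[[-0.02, 0, 0], [-0.02, 0, 0], [0, 0, 0]]' --claw '[-1, -1, -1]'

```text
t: 19.45
tcp_pos: [0.5243, 0.1724, 0.0694]
tool_rot: [2.047, 2.354, 0.039]
contact_force: [-8.3, -0.4, 0.7]
width: 0.0157
finger_force: 59.8
```

Emit:
arm_command --slide '[[0, 0, 0], [0, 0, 0], [0, 0, 0]]' --rotation '[[-0.02, 0, 0], [-0.02, 0, 0], [0, 0, 0]]' --claw '[-1, -1, -1]'

```text
t: 19.75
tcp_pos: [0.5238, 0.1723, 0.0692]
tool_rot: [2.03, 2.334, 0.085]
contact_force: [-8.9, -0.8, 0.5]
width: 0.0158
finger_force: 60.0
```

Emit:
arm_command --slide '[[0, 1, 0], [0, 1, 0], [0, 0, 0]]' --rotation '[[-0.015, 0, 0], [-0.015, 0, 0], [0, 0, 0]]' --claw '[-1, -1, -1]'

```text
t: 20.05
tcp_pos: [0.5245, 0.1725, 0.0691]
tool_rot: [2.017, 2.32, 0.116]
contact_force: [-12.8, -1.6, 5.6]
width: 0.0156
finger_force: 60.7
```

```bash
cat > strip.py <<'E'
from h import *
# strip slip: brown (block floor seen through strip hole) vs plate hole, wrist and scene views
s=bot.read_state();T=Ro.from_rotvec(s['tool_rot']).as_matrix()
u=np.array([.990,.139,0]);print(s['t'],s['tcp_pos'].round(4),'tilt',(T[:,2]@u).round(3),s['contact_force'].round(1))
for c in ('wrist','scene'):
    im,i=snap(c); H=np.array([.584,.181,.053]); p=proj(i,[H])[0].astype(int)
    r=26; w=im[p[1]-r:p[1]+r,p[0]-r:p[0]+r].astype(int)
    np.save(c+'.npy',w)
    m=((w[...,0]-w[...,2])>25).astype(np.uint8)
    n,l,st,cc=cv2.connectedComponentsWithStats(m)
    g=w.sum(2)/3
    print(c,p,[(st[k].tolist(),cc[k].round(1).tolist()) for k in range(1,n) if st[k,4]>8])
    R0=12 if c=='scene' else r
    q=g[r-R0:r+R0:2 if c=='wrist' else 1, r-R0:r+R0:2 if c=='wrist' else 1]
    b=m[r-R0:r+R0:2 if c=='wrist' else 1, r-R0:r+R0:2 if c=='wrist' else 1]
    for a,bb in zip(q,b): print(' '.join('##' if z else '%2d'%(v//10) for v,z in zip(a,bb)))
    U=proj(i,[H,H+.01*u]);print('px per 10mm u',(U[1]-U[0]).round(1))
E
python3 strip.py
```

```text
20.05 [0.5245 0.1725 0.0691] tilt 0.099 [-12.8  -1.6   5.6]
wrist [379 232] [([14, 12, 15, 13, 100], [20.9, 17.9])]
21 21 21 22 21 22 21 21 21 21 21 21 21 21 21 21 21 21 21 21 21 21 21 21 22 22
21 21 21 21 21 21 21 21 21 21 21 21 21 21 21 21 21 21 21 21 21 21 21 21 21 21
21 21 21 21 21 21 21 21 21 21 21 20 21 21 21 21 21 21 21 21 21 21 21 21 21 21
21 21 21 21 21 21 21 21 21 21 21 21 21 21 21 21 21 21 21 21 21 21 21 21 22 22
21 21 22 21 22 22 21 20 19 20 21 19 19 20 19 20 20 20 21 20 20 21 21 20 21 21
21 21 21 21 21 21 21 21 21 21 21 20 16 12  9 10 12 15 19 21 21 21 21 21 21 21
21 21 21 21 21 21 21 21 21 20 15  6 ## ## ##  4  4  7  8 15 20 21 21 21 21 21
21 21 21 21 21 21 20 21 20 11 ## ## ## ##  3  4  4  5  6  9 15 20 21 21 21 21
21 21 21 21 21 21 20 20 11 ## ## ## ## ##  4  5  5  5  7  6 11 18 21 21 21 21
21 21 21 21 21 21 20 15  3 ## ## ## ##  3  5  5  5  5  7  6  7 14 21 21 21 21
21 21 21 21 21 21 19  8 ## ## ## ## ##  5  5  5  5  6  8  6  6 13 20 21 21 21
21 21 21 21 21 20 17  3 ## ## ##  3  5  5  5  5  5  7  7  6  6 13 20 21 21 21
20 21 20 21 21 20 15 ## ##  3  4  5  5  5  5  5 
[... 2283 characters left out ...]
13 13 18 23 23 23 23 23 23
23 23 23 23 23 23 23 21 19 12 10 10 10 11 11 11 15 21 23 23 23 23 23 23
23 23 23 23 23 23 23 23 22 18 14 12 13 13 14 15 20 23 23 23 23 23 23 23
23 23 23 23 23 23 23 23 23 23 23 21 21 22 23 23 23 23 23 23 22 23 23 23
23 23 23 23 23 23 23 23 23 23 23 23 22 22 22 23 23 23 23 23 23 23 22 23
23 23 23 23 23 23 23 23 23 23 23 23 23 23 23 23 23 23 23 23 23 23 23 23
23 23 23 23 23 23 23 23 23 23 23 23 23 23 23 23 23 23 23 23 23 23 23 23
23 23 23 23 23 23 23 23 23 23 23 23 23 23 23 23 23 23 23 23 23 23 23 23
23 23 23 23 23 23 23 23 23 23 23 23 23 23 23 23 23 23 23 23 23 23 23 23
23 23 23 23 23 23 23 23 23 23 23 23 23 23 23 23 23 23 23 23 23 23 23 23
px per 10mm u [-4.2 -1.8]
```

```bash
python3 - <<'E'
from h import *
i=cams.camera_info('wrist');u=np.array([.990,.139,0]);v=np.array([-.139,.990,0])
H=np.array([.584,.181,.053]);o=np.array([379-26,232-26])
f=lambda P:((proj(i,P)-o)/2).round(2).tolist()
print('plate R,L,top,bot',f([H+.00875*u,H-.00875*u,H+.00875*v,H-.00875*v]))
for s in (0,.002,.004):
  S=H-[0,0,.01]-s*u;a=np.radians([0,-45,-90])
  print(s,f([S+.00875*(np.cos(t)*u+np.sin(t)*v) for t in a]))
w=np.load('wrist.npy').mean(2)
print(w[18:24:2,12:46].astype(int))
E
```

```text
plate R,L,top,bot [[20.47, 12.86], [5.96, 13.48], [13.95, 6.08], [12.59, 20.05]]
0 [[17.25, 9.67], [14.76, 14.45], [9.73, 16.59]]
0.002 [[15.68, 9.74], [13.19, 14.52], [8.15, 16.66]]
0.004 [[14.1, 9.8], [11.62, 14.59], [6.58, 16.73]]
[[209 200 159  82  34  26  22  27  27  27  25  29  25  28  33  43  55  55
   54  53  53  49  52  69  78  68  60  59  73 104 143 194 211 215]
 [199 159  84  34  28  27  28  26  27  30  26  27  30  40  52  55  55  56
   54  52  54  52  60  77  80  68  61  62  62  93 133 165 203 212]
 [170  94  37  26  27  27  27  27  26  26  35  45  53  56  57  58  58  55
   56  53  57  60  74  82  73  66  64  63  66 100 138 154 203 211]]
```

The strip edge seen through the round hole matches slip 0, so the drift's lower end is home. Relieve the push and let go.

Emit:
arm_command --slide '[[0, -1.5, 0], [0, -1.5, 0], [0, -1, 0], [0, 0, 0]]' --rotation '[[0, 0, 0], [0, 0, 0], [0, 0, 0], [0, 0, 0]]' --claw '[-1, -1, -1, -1]'

```text
t: 20.55
tcp_pos: [0.523, 0.1721, 0.0689]
tool_rot: [2.016, 2.317, 0.12]
contact_force: [-6.7, -0.8, -0.0]
width: 0.0159
finger_force: 59.9
```

```bash
python3 strip.py | grep -E "tilt|^ ?px" ; python3 - <<'E'
from h import *
i=cams.camera_info('wrist');u=np.array([.990,.139,0])
H=np.array([.584,.181,.053]);o=proj(i,[H])[0].astype(int)-26
f=lambda P:(proj(i,P)-o).round(1).tolist()
print(f([H+.00875*u,H-.00875*u]),f([H+.00875*u-[0,0,.01]]))
w=np.load('wrist.npy').mean(2);print(w[18:26:2,8:48].astype(int))
E
```

```text
20.55 [0.523  0.1721 0.0689] tilt 0.103 [-6.7 -0.8 -0. ]
px per 10mm u [16.4 -0.7]
px per 10mm u [-4.2 -1.8]
[[41.2, 26.2], [12.4, 27.5]] [[34.6, 19.9]]
[[214 214 213 214 210 208 191 135  64  32  25  26  27  27  23  25  26  25
   28  39  51  53  53  52  53  52  50  58  72  66  60  56  67 116 143 189
  211 214 217 216]
 [214 216 214 214 209 192 133  54  27  26  27  27  27  26  24  26  28  32
   42  52  55  57  55  54  51  53  53  71  81  70  63  62  61  75 101 155
  203 209 212 213]
 [211 212 211 210 195 147  59  29  26  26  24  28  28  26  28  35  45  53
   56  58  56  55  57  55  53  55  64  79  78  68  64  63  62  74 135 148
  191 208 211 211]
 [209 208 209 202 175 108  40  29  28  27  28  32  37  45  51  57  60  58
   56  58  57  58  58  55  59  64  80  82  74  67  65  65  66  86 142 154
  193 210 213 213]]
```

Emit:
arm_command --slide '[[0, -1.5, 0], [0, 0, 0], [0, 0, 0], [0, 0, 0], [0, 0, 0], [0, 0, -2], [0, 0, 0], [0, 0, 0]]' --rotation '[[0, 0, 0], [0, 0, 0], [0, 0, 0], [0, 0, 0], [0, 0, 0], [0.055, 0, 0], [0.055, 0, 0], [0, 0, 0]]' --claw '[-1, -0.3, 0, 0.3, 0.5, 0.5, 0.5, 0.5]'

```text
t: 21.45
tcp_pos: [0.5266, 0.1722, 0.0726]
tool_rot: [2.061, 2.369, 0.002]
contact_force: [-0.2, 0.7, 0.5]
width: 0.0639
finger_force: 0.0
```

Emit:
arm_command --slide '[[0, 0, -20], [0, 0, -40], [0, 0, -40], [0, 0, 0], [0, 0, 0]]' --rotation '[[0, 0, 0], [0, 0, 0], [0, 0, 0], [0, 0, 0], [0, 0, 0]]' --claw '[0.5, 0.5, 0.5, 0.5, 0.5]'

```text
t: 21.95
tcp_pos: [0.5249, 0.1723, 0.1732]
tool_rot: [2.06, 2.368, 0.004]
contact_force: [-0.6, -0.8, -1.1]
width: 0.0642
finger_force: 0.0
```

```bash
cat > meas.py <<'E'
from h import *
s=bot.read_state();T=Ro.from_rotvec(s['tool_rot']).as_matrix()
u=np.array([.990,.139,0]);v=np.array([-.139,.990,0]);z=np.array([0,0,1.])
print(s['t'],s['tcp_pos'].round(4),T.round(3).tolist())
im,i=snap('wrist')
print(find('drift','wrist',i),find('bolt','wrist',i),find('bolt_hole','wrist',i))
H=np.array([.5845,.1805,.053])
g=im.astype(int).mean(2)
def win(P,r,sp):
    p=proj(i,[P])[0].astype(int);w=g[p[1]-r:p[1]+r+1:sp,p[0]-r:p[0]+r+1:sp];return p,w
p,w=win(H,26,2);print('hole at',p)
for a in w: print(' '.join('%2d'%(x//10) for x in a))
o=H-.06355*u
p,w=win(o,60,4);print('drift at',p)
for a in w: print(' '.join('%2d'%(x//10) for x in a))
print('home collar +u,-u,+v,-v, top',proj(i,[o+.014*u,o-.014*u,o+.014*v,o-.014*v,o+.05*z]).round(1).tolist())
print('plate R L',proj(i,[H+.00875*u,H-.00875*u]).round(1).tolist(),'strip R L',proj(i,[H+.00875*u-.01*z,H-.00875*u-.02*z]).round(1).tolist())
E
python3 meas.py
```

```text
21.95 [0.5249 0.1723 0.1732] [[-0.138, 0.99, 0.004], [0.99, 0.138, 0.0], [-0.0, 0.004, -1.0]]
[(0.81, [0.5186, 0.1785, 0.0931]), (0.53, [0.55, 0.1868, 0.0498])] [] [(0.91, [0.5426, 0.182, 0.0518])]
hole at [350 186]
22 22 22 22 22 22 22 22 22 22 22 22 22 22 22 22 22 22 22 22 22 23 22 23 23 23 23
22 22 22 22 22 22 22 22 22 22 22 22 22 22 23 22 23 23 23 23 23 23 23 23 23 23 23
22 22 22 22 22 22 22 22 22 22 22 22 22 22 22 22 22 22 22 22 23 23 23 23 23 23 23
22 22 22 22 22 22 22 22 22 22 22 22 22 22 22 22 23 22 22 23 23 23 23 23 23 23 23
22 22 22 22 22 22 22 22 22 22 22 22 22 22 22 22 22 22 22 22 22 23 23 23 23 23 23
22 22 22 22 22 22 22 22 22 22 22 22 22 22 22 22 22 22 22 22 22 22 22 22 22 22 22
22 22 22 22 22 22 22 22 22 22 22 22 22 22 22 22 22 22 22 22 23 23 23 23 23 23 23
22 22 22 22 22 22 22 22 22 22 22 21 17 14 14 18 20 22 22 22 22 23 22 22 22 22 22
22 22 22 22 22 22 22 22 22 22 17  7  3  3  3  3  8 17 22 22 22 22 22 22 22 22 22
22 22 22 22 22 22 22 22 22 16  4  2  2  2  2  2  3  9 18 22 22 22 22 22 22 22 22
22 22 22 22 22 22 22 22 20  6  3  2  2  2  2  2  4  6 12 22 22 22 22 22 22
[... 3700 characters left out ...]
 21 21 21 21 21 21 21 21 21 21 21 21 21
 9 11 11 11 11 11 21 21 21 21 21 21 21 21 21 21 21 21 21 21 21 21 21 21 21 21 21 21 21 21 21
12 13 13 13 13 13 12 13 13 13 13 13 13 13 13 13 12 13 13 13 13 13 13 13 13 13 13 13 12 13 13
12 12 12 12 12 13 13 13 12 13 13 13 14 13 13 13 12 13 13 13 13 13 13 12 13 13 13 13 13 13 13
13 13 13 13 13 13 13 13 13 13 13 13 13 13 13 13 12 13 13 13 12 12 13 13 12 13 13 13 13 14 13
13 13 13 13 13 13 13 13 14 13 13 13 13 13 13 12 12 13 13 12 12 12 13 13 12 12 13 13 13 13 13
home collar +u,-u,+v,-v, top [[291.9, 186.6], [258.4, 186.6], [275.1, 170.2], [275.2, 202.5], [274.1, 205.8]]
plate R L [[361.1, 186.6], [340.4, 186.6]] strip R L [[358.6, 183.5], [336.8, 180.5]]
```

Through the hole the strip edge is at px 358 (358.6 predicted for slip 0), and the drift top at col 275 (about 274 predicted), so the drift stands upright at home. Now fetch the bolt.

Emit:
arm_command --slide '[[0, 0, -5], [0, 0, -5], [0, 0, 0], [0, 0, 0], [0, 0, 0], [0, 0, 0], [0, 0, 0], [0, 0, 0]]' --rotation '[[0, 0, 0.1428], [0, 0, 0.1428], [0, 0, 0.1428], [0, 0, 0.1428], [0, 0, 0.1428], [0, 0, 0.1428], [0, 0, 0.1428], [0, 0, 0.1428]]' --claw '[0.5, 0.5, 0.5, 0.5, 0.5, 0.5, 0.5, 0.5]'

```text
t: 22.95
tcp_pos: [0.5237, 0.172, 0.1808]
tool_rot: [-3.018, -0.87, 0.004]
contact_force: [-0.1, 0.1, 0.4]
width: 0.0636
finger_force: 0.0
```

Emit:
arm_command --slide '[[0, 0, 0], [0, 0, 0], [0, 0, 0], [-7, 38, 0], [-7, 38, 0], [-7, 38, 0], [-7, 38, 0], [-7, 38, 0]]' --rotation '[[0, 0, 0.1428], [0, 0, 0.1428], [0, 0, 0.1428], [0, 0, 0], [0, 0, 0], [0, 0, 0], [0, 0, 0], [0, 0, 0]]' --claw '[0.5, 0.5, 0.5, 0.5, 0.5, 0.5, 0.5, 0.5]'

```text
t: 23.75
tcp_pos: [0.5152, -0.0222, 0.181]
tool_rot: [-3.133, -0.218, 0.003]
contact_force: [0.8, 0.7, 0.4]
width: 0.0641
finger_force: 0.0
```

Emit:
arm_command --slide '[[-7, 38, 0], [-7, 38, 0], [-7, 38, 0], [0, 0, 0], [0, 0, 0]]' --rotation '[[0, 0, 0], [0, 0, 0], [0, 0, 0], [0, 0, 0], [0, 0, 0]]' --claw '[0.5, 0.5, 0.5, 0.5, 0.5]'

```text
t: 24.25
tcp_pos: [0.5103, -0.1372, 0.181]
tool_rot: [-3.133, -0.214, 0.003]
contact_force: [-0.2, -0.1, -0.6]
width: 0.0645
finger_force: 0.0
```

```bash
python3 - <<'E'
from h import *
s=bot.read_state();T=Ro.from_rotvec(s['tool_rot']).as_matrix();print(s['t'],s['tcp_pos'],T.round(3).tolist())
im,i=snap('wrist')
g=cv2.cvtColor(im,cv2.COLOR_RGB2GRAY)
B=np.array([.512,-.1343,.088]);p=proj(i,[B])[0];print('pred top',p,find('bolt','wrist',i))
x,y=p.astype(int);m=(g[y-32:y+32,x-32:x+32]<75).astype(np.uint8)
n,l,st,c=cv2.connectedComponentsWithStats(m);k=1+np.argmax(st[1:,4]);print(st[k],c[k]+[x-32,y-32])
w=g[y-32:y+32:3,x-32:x+32:3]
for a in w: print(' '.join('%2d'%(q//10) for q in a))
print((T.T@(np.array([.512,-.1343,.064])-s['tcp_pos'])*1000).round(1))
r=.0115;print('pred extents',proj(i,[B+[0,r,0],B-[0,r,0],B+[r,0,0],B-[r,0,0]]).round(1).tolist(),[x-32,y-32])
E
```

```text
24.25 [ 0.51029879 -0.13716969  0.1809652 ] [[0.991, 0.136, -0.002], [0.136, -0.991, 0.002], [-0.002, -0.002, -1.0]]
pred top [276.89572755 196.35640815] [(0.71, [0.5174, -0.1327, 0.0905])]
[ 16  10  30  34 636] [274.93396226 189.70125786]
18 18 17 18 19 17 16 16 16 16 16 16 17 17 17 17 17 18 18 17 18 18
18 17 18 18 19 17 16 16 16 15 16 16 17 17 17 17 17 18 18 18 18 18
18 17 18 19 19 17 16 16 14 15 16 16 15 16 16 17 18 18 18 18 18 18
17 17 18 19 18 16 16 15 17  8  9 12 17 17 13 17 18 18 17 18 18 18
17 17 19 19 17 16 16 13  3  2  3  2  3  9 17 16 18 18 18 18 18 18
17 18 19 18 16 15 14  3  3  3  4  4  3  2  7 17 18 17 18 18 18 18
17 18 19 18 16 15  5  3  4  7  6  6  4  3  2 15 17 17 18 18 18 18
18 19 19 17 16 15  3  6  6  7  7  7  7  6  3 10 17 18 18 18 18 18
18 19 18 17 16 15  6  7  7  7  5  7  7  7  6  4 17 18 18 18 18 17
18 19 18 17 16 11  7  7  5  2  2  2  5  7  7  4 18 18 18 18 18 17
19 18 18 16 15  9  7  7  3  2  2  2  2  7  7  7 18 18 18 18 17 17
19 18 17 15 15 13  7  7  2  2  2  2  2  7  7  8 18 18 18 18 17 17
19 18 16 15 15 14  7  7  5  2  2  2  6  7  7 15 18 18 18 17 17 18
18 17 16 15 15 15 12  7  7  7  6  7  7  7  9 18 18 18 18 17 17 17
18 17 16 15 14 15 16 14  7  7  7  7  7 11 17 18 18 18 18 17 17 13
18 17 15 14 15 15 16 16 16 15 13 15 18 17 18 18 18 18 17 17 17 13
17 17 15 14 15 15 16 16 16 16 17 18 17 17 18 18 18 18 18 17 15 13
15 15 14 14 15 16 16 16 16 17 18 18 17 18 18 18 18 18 17 17 12 13
13 13 13 13 12 15 16 16 16 17 18 18 17 18 18 18 18 18 17 13  6  6
 7 10 13 13  6  8 13 16 16 17 18 17 18 18 18 18 18 17 17  7  6  6
 6  6  7 10  6  6  6  7 11 16 17 17 18 18 18 18 18 14 13  6  6  6
 7  6  6  6  6  6  6  6  6  6  7 12 18 18 14 14  9  9  7  6  6  6
[  2.3  -2.4 117. ]
pred extents [[262.0, 194.4], [291.8, 198.3], [278.9, 182.0], [274.9, 210.4]] [np.int64(244), np.int64(164)]
```

Emit:
arm_command --slide '[[1.9, -5, 30], [0, 0, 35], [0, 0, 30], [0, 0, 15], [0, 0, 7], [0, 0, 0], [0, 0, 0], [0, 0, 0]]' --rotation '[[0, 0, 0], [0, 0, 0], [0, 0, 0], [0, 0, 0], [0, 0, 0], [0, 0, 0], [0, 0, 0], [0, 0, 0]]' --claw '[0.5, 0.5, 0.5, 0.5, 0.3, 0, -0.2, -0.4]'

```text
t: 25.15
tcp_pos: [0.5132, -0.1316, 0.0665]
tool_rot: [3.133, 0.219, 0.003]
contact_force: [-0.4, 0.2, -0.0]
width: 0.0257
finger_force: 0.0
```

Emit:
arm_command --slide '[[0, 0, 0], [0, 0, 0], [0, 0, 0], [0, 0, 0], [0, 0, 0]]' --rotation '[[0, 0, 0], [0, 0, 0], [0, 0, 0], [0, 0, 0], [0, 0, 0]]' --claw '[-0.5, -0.6, -0.7, -0.8, -1]'

```text
t: 25.65
tcp_pos: [0.5122, -0.1315, 0.0653]
tool_rot: [-3.134, -0.218, -0.0]
contact_force: [0.1, 0.2, -0.6]
width: -0.0001
finger_force: 0.0
```

The fingers shut on nothing. Check numerically where the bolt is.

```bash
python3 - <<'E'
from h import *
s=bot.read_state();print(s['t'],s['tcp_pos'],s['width'],s['finger_force'])
for c in ('wrist','scene','top'):
    im,i=snap(c);print(c,'bolt',find('bolt',c,i,3),'rack',find('rack',c,i,1))
    if c=='wrist':
        g=cv2.cvtColor(im,cv2.COLOR_RGB2GRAY)
        print(proj(i,[s['tcp_pos'],[.512,-.132,.088],[.512,-.132,.058],[.599,-.154,.058]]))
        for a in g[150:300:5,220:340:4]: print(' '.join('%2d'%(q//10) for q in a))
E
```

```text
25.65 [ 0.51218942 -0.13154433  0.06528734] -0.00014079304955408702 0.0
wrist bolt [(0.64, [0.5203, -0.1326, 0.074])] rack [(0.6, [0.5735, -0.1494, 0.0548])]
[[279.394968   253.61273634]
 [280.02488263 276.22226417]
 [280.26449701 247.97194815]
 [352.17235928  86.79504261]]
12 13 13 13 13 12 12 12 12 18 18 17 17 18 17 17 16 16 16 16 16 16 15 16 16 17 17 16 16 16
12 12 13 13 13 12 12 12 17 18 17 17 17 18 17 16 16 16 16 16 16 15 15 16 16 17 16 16 16 16
12 12 12 13 12 12 12 12 18 18 17 17 18 17 17 16 16 16 16 16 16 15 16 16 17 17 16 16 16 17
11 12 12 12 12 12 13 17 18 17 17 17 18 17 16 16 16 16 16 16 15 15 16 17 17 16 16 16 16 17
12 12 12 12 12 12 13 18 18 17 17 17 17 17 16 16 16 16 16 15 15 16 16 16 17 16 16 16 17 17
11 12 11 11 12 12 15 18 17 17 17 17 17 16 16 16 16 16 15 15 15 16 16 17 16 16 16 16 17 18
11 11 12 11 11 11 17 18 17 17 17 17 17 16 16 15 16 16 15 15 16 16 17 17 16 16 16 17 17 17
12 12 11 12 11 14 18 17 17 17 18 18 16 16 15 16 16 15 15 15 16 16 17 16 16 16 17 17 17 17
12 11 12 12 12 17 18 17 17 17 18 17 16 16 15 16 15 15 15 15 16 16 16 16 16 16 17 17 17 17
11 11 12 12 13 
[... 1311 characters left out ...]
 9  8  8  9  8  8  8  7
 8  8  9  9  8  8  7  7  5  1  1  2  8  8  8  1  1  8  8  8  1  1  1  8  9  8  8  8  8  6
 8  8  9  9  8  8  7  6  1  1  1  3  8  8  8  1  1  8  8  8  1  1  1  1  9  8  8  8  6  6
 8  9  9  8 10  8  7  4  3  3  3  5  8  8  8  1  1  8  8  8  1  1  1  1  8  8  8  7  6  6
 9  9  9  8  8  7  7  2  1  1  1  7  8  8  8  1  0  8  8  8  2  1  1  1  4  8  8  6  6  6
12 13 13 10  8  7  6  1  1  1  1  7  8  8  8  1  0  6  6  6  4  1  1  1  1  8  6  6  6  6
12 13 13 13 13 14 13  1  1  1  1  6  6  6  7  1  1  6  6  6  5  1  1  1  1  8  6  6  6  6
scene bolt [] rack [(0.87, [0.545, -0.1201, 0.0462])]
top bolt [(0.64, [0.535, 0.1738, 0.0574])] rack [(0.61, [0.5743, -0.126, 0.0588])]
```

```bash
python3 - <<'E'
from h import *
s=bot.read_state();i=cams.camera_info('wrist');T=Ro.from_rotvec(s['tool_rot']).as_matrix()
for x in (0,.011):
  for h in (0,.005,.01,.015,.02,.025,.03): print(x,h,proj(i,[s['tcp_pos']+T@np.array([x,0,-h])]).round(1).tolist())
B=np.array([.512,-.132,.088])
print('head top front/back',proj(i,[B+[.0115,0,0],B-[.0115,0,0],B-[-.0115,0,.027],B-[-.014,0,.027],B-[-.014,0,.03]]).round(1).tolist())
im,_=snap('wrist');print(im[215:330:4,272:276].mean(1).astype(int).tolist())
E
```

```text
0 0 [[279.3, 253.6]]
0 0.005 [[279.3, 258.0]]
0 0.01 [[279.2, 262.7]]
0 0.015 [[279.1, 267.6]]
0 0.02 [[279.1, 272.8]]
0 0.025 [[279.0, 278.3]]
0 0.03 [[278.9, 284.1]]
0.011 0 [[279.3, 234.1]]
0.011 0.005 [[279.2, 238.1]]
0.011 0.01 [[279.2, 242.4]]
0.011 0.015 [[279.1, 246.8]]
0.011 0.02 [[279.0, 251.5]]
0.011 0.025 [[279.0, 256.5]]
0.011 0.03 [[278.9, 261.8]]
head top front/back [[283.7, 254.0], [276.8, 297.5], [283.4, 230.7], [284.1, 226.3], [284.1, 224.1]]
[[189, 147, 94], [186, 144, 93], [182, 141, 90], [163, 162, 176], [79, 80, 87], [30, 31, 36], [29, 30, 34], [28, 29, 34], [29, 30, 34], [36, 38, 43], [57, 60, 68], [81, 85, 88], [82, 85, 88], [80, 84, 86], [80, 85, 87], [82, 86, 89], [81, 85, 88], [80, 84, 87], [81, 85, 87], [81, 85, 88], [62, 65, 68], [60, 61, 65], [89, 91, 96], [40, 42, 45], [13, 14, 16], [9, 12, 14], [11, 13, 13], [10, 12, 14], [9, 13, 14]]
```

The pads shut just above the bolt head: their lower edge stands about 24 mm above the reported TCP. That also explains why the drift was held only at its top. Open and go about 18 mm lower.

Emit:
arm_command --slide '[[0, 0, 0], [0, 0, 0], [0, 0, 0], [0, 0, 0], [0, 0, 6], [0, 0, 6], [0, 0, 6], [0, 0, 0]]' --rotation '[[0, 0, 0], [0, 0, 0], [0, 0, 0], [0, 0, 0], [0, 0, 0], [0, 0, 0], [0, 0, 0], [0, 0, 0]]' --claw '[0.2, 0.5, 0.5, 0.5, 0.5, 0.5, 0.5, 0.3]'

```text
t: 26.95
tcp_pos: [0.5113, -0.131, 0.046]
tool_rot: [-3.133, -0.218, 0.003]
contact_force: [-0.0, 0.8, -0.2]
width: 0.0556
finger_force: 0.0
```

Emit:
arm_command --slide '[[0, 0, 0], [0, 0, 0], [0, 0, 0], [0, 0, 0], [0, 0, 0], [0, 0, 0], [0, 0, 0], [0, 0, 0]]' --rotation '[[0, 0, 0], [0, 0, 0], [0, 0, 0], [0, 0, 0], [0, 0, 0], [0, 0, 0], [0, 0, 0], [0, 0, 0]]' --claw '[0, -0.2, -0.4, -0.5, -0.6, -0.7, -0.8, -1]'

```text
t: 27.75
tcp_pos: [0.5124, -0.1315, 0.0478]
tool_rot: [3.134, 0.218, 0.001]
contact_force: [-1.2, 0.7, 4.7]
width: 0.0204
finger_force: 58.6
```

Emit:
arm_command --slide '[[0, 0, -10], [0, 0, -30], [0, 0, -30], [0, 0, -30], [0, 0, -12], [0, 0, 0]]' --rotation '[[0, 0, 0], [0, 0, 0], [0, 0, 0], [0, 0, 0], [0, 0, 0], [0, 0, 0]]' --claw '[-1, -1, -1, -1, -1, -1]'

```text
t: 28.35
tcp_pos: [0.5133, -0.132, 0.161]
tool_rot: [3.132, 0.218, 0.005]
contact_force: [-0.3, -0.0, -1.8]
width: 0.0208
finger_force: 59.2
```

Emit:
arm_command --slide '[[14, -37, 0], [14, -37, 0], [14, -37, 0], [14, -37, 0], [14, -37, 0], [14, -37, 0], [14, -37, 0], [14, -37, 0]]' --rotation '[[0, 0, 0], [0, 0, 0], [0, 0, 0], [0, 0, 0], [0, 0, 0], [0, 0, 0], [0, 0, 0], [0, 0, 0]]' --claw '[-1, -1, -1, -1, -1, -1, -1, -1]'

```text
t: 29.15
tcp_pos: [0.5811, 0.1786, 0.1567]
tool_rot: [3.134, 0.218, -0.006]
contact_force: [0.8, -0.4, -0.6]
width: 0.0207
finger_force: 59.2
```

Emit:
arm_command --slide '[[0, 0, 0], [0, 0, 0], [0, 0, 0]]' --rotation '[[0, 0, 0], [0, 0, 0], [0, 0, 0]]' --claw '[-1, -1, -1]'

```text
t: 29.45
tcp_pos: [0.5813, 0.1762, 0.1578]
tool_rot: [3.133, 0.217, -0.004]
contact_force: [0.2, -0.5, -0.6]
width: 0.0207
finger_force: 59.3
```

```bash
python3 - <<'E'
from h import *
s=bot.read_state();T=Ro.from_rotvec(s['tool_rot']).as_matrix();print(s['t'],s['tcp_pos'],T.round(3).tolist(),s['width'],s['contact_force'])
im,i=snap('wrist');g=cv2.cvtColor(im,cv2.COLOR_RGB2GRAY)
H=np.array([.5839,.1806,.053]);u=T[:,0];v=T[:,1];t=s['tcp_pos']
print('H tool',(T.T@(H-t)*1000).round(1))
print('hole c,+x,-x,+y,-y',proj(i,[H,H+.00975*u,H-.00975*u,H+.00975*v,H-.00975*v]).round(1).tolist())
b=t+[0,0,.01-.034]
print('bolt end c,+x,-x,+-y',proj(i,[b,b+.0075*u,b-.0075*u,b+.0075*v,b-.0075*v]).round(1).tolist())
o=t+[0,0,.01];print('collar front,sides',proj(i,[o+.014*u,o+.014*v,o-.014*v]).round(1).tolist())
print('slot home',proj(i,[H-.06355*u,H-.06355*u+[0,0,.05]]))
print('cols 236..324 step 4, rows 150..270 step 4')
for y in range(150,270,4): print(y,' '.join('%2d'%(q//10) for q in g[y,236:326:3]))
E
```

```text
29.45 [0.58128648 0.17624956 0.15778168] [[0.99, 0.138, -0.003], [0.138, -0.99, -0.001], [-0.003, 0.0, -1.0]] 0.020730919136609884 [ 0.15965039 -0.4967634  -0.64861001]
H tool [  3.5  -4.  104.8]
hole c,+x,-x,+y,-y [[275.2, 190.5], [275.1, 178.6], [275.2, 202.1], [287.4, 190.5], [262.9, 190.4]]
bolt end c,+x,-x,+-y [[279.6, 235.0], [279.6, 223.1], [279.6, 246.7], [292.5, 235.1], [266.8, 235.0]]
collar front,sides [[279.2, 236.7], [307.6, 262.8], [250.9, 262.7]]
slot home [[275.53314398 261.98162796]
 [274.4509885  294.68088736]]
cols 236..324 step 4, rows 150..270 step 4
150 22 22 22 22 23 22 22 22 22 22 22 22 22 22 22 22 22 22 22 22 22 22 22 22 22 22  9  7  7  8
154 22 22 22 22 22 22 22 22 22 22 22 22 22 22 22 22 22 22 22 22 22 22 22 22 22 22 22 15 10 21
158 22 22 22 22 22 22 22 22 22 22 22 22 22 22 22 21 22 22 22 22 22 22 22 22 22 21 22 22 22 22
162 22 22 22 22 22 22 22 22 22 22 22 22 22 22 22 22 22 21 22 22 22 22 21 22 22 21 22 22 22 22
166 22 22 22 22 22 22 22 22 22 22 22 22 21 22 22 22 22 22 22 22 22 22 22 22 22 21 22 22 22 22
170 22 22 22 21 22 22 22 22 22 22 21 22 21 22 22 21 
[... 1597 characters left out ...]
  6  4  3  3 10 10 10 11 10 10 10 11 11 11
242 10 11 11 10 11 10 11 10 10 11 10 13 18 18 18 18 18 17 17 14  8  9 11 10 10 10 10 11 11 11
246 10 11 11 11 10 10 11 10  9 13 18 18 17  8  8  4  9  5  9 17 17 17  9 11 10 10 10 11 11 11
250 10 10 11 11 10 11 10  9 16 17 15  3  3  3  3  3  3  3  3  2 12 18 17  8 10 10 10 11 11 10
254 10 11 11 11 10 10 10  8  8  2  3  2  3  3  3  3  3  3  3  2  2  2 16 16  9 10 10 11 11 10
258 10 11 10  8  8  8  4  1  2  2  3  2  3  3  3  3  3  3  3  2  2  3  3  3  2  8  8  8  8 10
262 10 10  9  8  9  8  2  1  2  2  3  2  3  2  3  3  3  3  3  2  3  2  3  1  1  8  8  8  8 10
266 10 10  8  8  8  8  1  1  2  2  3  2  3  2  3  4  3  3  3  3  3  3  2  1  1  8  8  8  8  9
```

Emit:
arm_command --slide '[[5, -5.7, 20], [0, 0, 25], [0, 0, 20], [0, 0, 7], [0, 0, 0], [0, 0, 0]]' --rotation '[[0, 0, 0], [0, 0, 0], [0, 0, 0], [0, 0, 0], [0, 0, 0], [0, 0, 0]]' --claw '[-1, -1, -1, -1, -1, -1]'

```text
t: 30.1
tcp_pos: [0.5871, 0.1829, 0.0883]
tool_rot: [-3.134, -0.216, -0.002]
contact_force: [0.6, 0.2, -0.6]
width: 0.0203
finger_force: 59.3
```

```bash
cat > bm.py <<'E'
from h import *
s=bot.read_state();T=Ro.from_rotvec(s['tool_rot']).as_matrix();print(s['t'],s['tcp_pos'],s['contact_force'])
im,i=snap('wrist');g=cv2.cvtColor(im,cv2.COLOR_RGB2GRAY)
H=np.array([.5839,.1806,.053]);u=T[:,0];v=T[:,1];t=s['tcp_pos']
print('H tool',(T.T@(H-t)*1000).round(1))
print('hole c,+x,-x,+y,-y',proj(i,[H,H+.00875*u,H-.00875*u,H+.00875*v,H-.00875*v]).round(1).tolist())
b=t+[0,0,.01-.034]
print('bolt end c,+x,-x,+-y',proj(i,[b,b+.0075*u,b-.0075*u,b+.0075*v,b-.0075*v]).round(1).tolist())
o=t+[0,0,.01];print('collar front,sides',proj(i,[o+.014*u,o+.014*v,o-.014*v]).round(1).tolist())
print('cols',*range(235,326,3))
for y in range(196,262,2): print(y,' '.join('%2d'%(q//10) for q in g[y,235:326:3]))
E
python3 bm.py
```

```text
30.1 [0.58710318 0.18291586 0.08825406] [ 0.55141371  0.24350611 -0.56991633]
H tool [-3.5  1.9 35.2]
hole c,+x,-x,+y,-y [[282.8, 233.1], [282.8, 219.8], [282.7, 246.0], [297.0, 233.1], [268.6, 233.1]]
bolt end c,+x,-x,+-y [[279.7, 235.2], [279.6, 223.2], [279.7, 246.9], [292.5, 235.2], [266.8, 235.2]]
collar front,sides [[279.3, 236.6], [307.7, 262.7], [250.9, 262.6]]
cols 235 238 241 244 247 250 253 256 259 262 265 268 271 274 277 280 283 286 289 292 295 298 301 304 307 310 313 316 319 322 325
196 22 22 21 21 22 22 21 22 21 21 21 21 21 22 21 21 22 22 21 21 21 21 21 21 21 21 21 21 21 22 21
198 22 21 21 21 22 22 22 21 21 22 21 21 21 21 21 21 22 22 21 21 21 21 21 21 21 21 21 21 21 21 21
200 22 22 21 21 22 22 21 22 21 22 21 21 21 21 21 21 22 22 21 21 21 21 21 21 21 21 21 21 21 21 21
202 22 21 21 21 22 22 21 21 21 22 21 21 21 21 21 21 22 22 21 21 21 21 21 21 21 21 21 21 21 21 21
204 22 22 21 21 21 21 21 21 21 21 21 21 21 22 21 21 22 22 21 21 21 21 21 21 21 21 21 21 21 21 21
206 22 21 21 21 21 22 21 21 21 21 21 21 21 21 21 21 22 22 21 21 21 21 21 21 21 21 21 21 21 21 21
208 22 21 21 21 2
[... 1901 characters left out ...]
 11 11 10 10 10 11 10
248 11 16 16 19 20 20 11 11 10 16 17 14  7  3  3  3  3  3  3  5 13 18 16  9 11 11 11 10 10 10 10
250 11 11 11 11 13 21 17 11 13 16 17  4  2  3  3  3  3  2  3  2  7 16 18 12 10 11 10 10 10 11 10
252 11 11 11 10 19 17 20  9  8  9  8  3  3  3  3  3  3  2  3  2  3  4 17 17  8 11 10 10 10 10 10
254 11 11 11 10 19 13 11  7  8  4  2  3  3  3  3  3  3  3  3  2  3  3 13 17  9 11 10 10 11 10 11
256 11 11 11  8  9  9  9  5  7  2  2  3  3  3  3  3  3  2  3  2  2  3  3 15  7  9  8  8  9 11 10
258 11 11 11  8  8  8  7  1  2  2  2  3  3  3  3  3  3  3  3  3  3  2  2  6  1  7  8  8  8 11 10
260 11 11 11  8  8  8  8  1  2  2  3  3  3  3  3  3  3  3  3  3  3  2  2  3  1  8  8  8  8 10 10
```

Numerically, the bolt is centred across the hole (columns 281 and 280.8). Along tool x it stands about 2.3 mm too far forward. Correct that and lower gently.

Emit:
arm_command --slide '[[-2.3, 0, 3], [0, 0, 3], [0, 0, 2], [0, 0, 1], [0, 0, 0]]' --rotation '[[0, 0, 0], [0, 0, 0], [0, 0, 0], [0, 0, 0], [0, 0, 0]]' --claw '[-1, -1, -1, -1, -1]'

```text
t: 30.65
tcp_pos: [0.584, 0.1832, 0.0781]
tool_rot: [3.134, 0.218, -0.0]
contact_force: [1.0, -0.2, -1.7]
width: 0.0205
finger_force: 59.3
```

Emit:
arm_command --slide '[[0, 0, 1], [0, 0, 1], [0, 0, 1], [0, 0, 0]]' --rotation '[[0, 0, 0], [0, 0, 0], [0, 0, 0], [0, 0, 0]]' --claw '[-1, -1, -1, -1]'

```text
t: 31.05
tcp_pos: [0.584, 0.1832, 0.0751]
tool_rot: [3.134, 0.218, -0.001]
contact_force: [-0.4, 0.1, -0.9]
width: 0.0204
finger_force: 59.3
```

Emit:
arm_command --slide '[[0, 0, 1], [0, 0, 1], [0, 0, 1], [0, 0, 0]]' --rotation '[[0, 0, 0], [0, 0, 0], [0, 0, 0], [0, 0, 0]]' --claw '[-1, -1, -1, -1]'

```text
t: 31.45
tcp_pos: [0.584, 0.1832, 0.0721]
tool_rot: [-3.134, -0.218, 0.0]
contact_force: [0.1, -0.5, -1.3]
width: 0.0206
finger_force: 59.3
```

Emit:
arm_command --slide '[[0, 0, 1], [0, 0, 1], [0, 0, 1], [0, 0, 0]]' --rotation '[[0, 0, 0], [0, 0, 0], [0, 0, 0], [0, 0, 0]]' --claw '[-1, -1, -1, -1]'

```text
t: 31.85
tcp_pos: [0.5839, 0.1832, 0.0691]
tool_rot: [3.134, 0.218, -0.001]
contact_force: [0.6, -0.4, -1.5]
width: 0.0205
finger_force: 59.3
```

Emit:
arm_command --slide '[[0, 0, 1], [0, 0, 1], [0, 0, 0]]' --rotation '[[0, 0, 0], [0, 0, 0], [0, 0, 0]]' --claw '[-1, -1, -1]'

```text
t: 32.15
tcp_pos: [0.584, 0.1832, 0.0671]
tool_rot: [3.134, 0.218, -0.0]
contact_force: [-0.1, 0.1, -1.1]
width: 0.0202
finger_force: 59.3
```

Emit:
arm_command --slide '[[0, 0, 1], [0, 0, 1], [0, 0, 1], [0, 0, 0]]' --rotation '[[0, 0, 0], [0, 0, 0], [0, 0, 0], [0, 0, 0]]' --claw '[-1, -1, -1, -1]'

```text
t: 32.55
tcp_pos: [0.5839, 0.1832, 0.0641]
tool_rot: [3.134, 0.218, -0.001]
contact_force: [0.2, 0.4, -1.0]
width: 0.0203
finger_force: 59.3
```

Emit:
arm_command --slide '[[0, 0, 1], [0, 0, 1], [0, 0, 1], [0, 0, 0]]' --rotation '[[0, 0, 0], [0, 0, 0], [0, 0, 0], [0, 0, 0]]' --claw '[-1, -1, -1, -1]'

```text
t: 32.95
tcp_pos: [0.5839, 0.1832, 0.0611]
tool_rot: [3.134, 0.218, -0.001]
contact_force: [0.5, -0.0, -1.0]
width: 0.0205
finger_force: 59.3
```

The bolt is through the strip without force.

Emit:
arm_command --slide '[[0, 0, 2], [0, 0, 2], [0, 0, 2], [0, 0, 1], [0, 0, 0]]' --rotation '[[0, 0, 0], [0, 0, 0], [0, 0, 0], [0, 0, 0], [0, 0, 0]]' --claw '[-1, -1, -1, -1, -1]'

```text
t: 33.45
tcp_pos: [0.5839, 0.1832, 0.054]
tool_rot: [3.134, 0.218, -0.001]
contact_force: [-0.1, 0.2, -1.0]
width: 0.0206
finger_force: 59.3
```

Emit:
arm_command --slide '[[0, 0, 2], [0, 0, 2], [0, 0, 2], [0, 0, 1], [0, 0, 0]]' --rotation '[[0, 0, 0], [0, 0, 0], [0, 0, 0], [0, 0, 0], [0, 0, 0]]' --claw '[-1, -1, -1, -1, -1]'

```text
t: 33.95
tcp_pos: [0.5839, 0.1832, 0.047]
tool_rot: [-3.134, -0.218, 0.001]
contact_force: [-0.6, -1.0, -0.5]
width: 0.0204
finger_force: 59.3
```

Emit:
arm_command --slide '[[0, 0, 1], [0, 0, 1], [0, 0, 1], [0, 0, 0]]' --rotation '[[0, 0, 0], [0, 0, 0], [0, 0, 0], [0, 0, 0]]' --claw '[-1, -1, -1, -1]'

```text
t: 34.35
tcp_pos: [0.584, 0.1832, 0.0441]
tool_rot: [-3.134, -0.218, 0.0]
contact_force: [0.5, -0.7, -0.4]
width: 0.0207
finger_force: 59.3
```

Emit:
arm_command --slide '[[0, 0, 0.7], [0, 0, 0.7], [0, 0, 0]]' --rotation '[[0, 0, 0], [0, 0, 0], [0, 0, 0]]' --claw '[-1, -1, -1]'

```text
t: 34.65
tcp_pos: [0.5841, 0.1832, 0.0429]
tool_rot: [-3.134, -0.218, -0.0]
contact_force: [-0.7, -0.1, -1.1]
width: 0.0204
finger_force: 59.5
```

Emit:
arm_command --slide '[[0, 0, 0.7], [0, 0, 0.5], [0, 0, 0]]' --rotation '[[0, 0, 0], [0, 0, 0], [0, 0, 0]]' --claw '[-1, -1, -1]'

```text
t: 34.95
tcp_pos: [0.5842, 0.1832, 0.0428]
tool_rot: [3.134, 0.218, 0.001]
contact_force: [-3.0, -0.6, 7.3]
width: 0.021
finger_force: 60.0
```

Flush. Let go and retreat.

Emit:
arm_command --slide '[[0, 0, -0.8], [0, 0, 0], [0, 0, 0], [0, 0, 0], [0, 0, 0], [0, 0, 0], [0, 0, 0], [0, 0, 0]]' --rotation '[[0, 0, 0], [0, 0, 0], [0, 0, 0], [0, 0, 0], [0, 0, 0], [0, 0, 0], [0, 0, 0], [0, 0, 0]]' --claw '[-1, -0.5, -0.2, 0, 0.2, 0.4, 0.5, 0.5]'

```text
t: 35.75
tcp_pos: [0.5841, 0.1832, 0.0424]
tool_rot: [-3.134, -0.218, 0.0]
contact_force: [-0.0, 0.1, 0.2]
width: 0.0642
finger_force: 0.0
```

Emit:
arm_command --slide '[[0, 0, -10], [0, 0, -25], [0, 0, -30], [0, 0, -30], [0, 0, -20], [-8, 0, 0], [0, 0, 0], [0, 0, 0]]' --rotation '[[0, 0, 0], [0, 0, 0], [0, 0, 0], [0, 0, 0], [0, 0, 0], [0, 0, 0], [0, 0, 0], [0, 0, 0]]' --claw '[0.5, 0.5, 0.5, 0.5, 0.5, 0.5, 0.5, 0.5]'

```text
t: 36.55
tcp_pos: [0.575, 0.182, 0.1564]
tool_rot: [3.134, 0.218, -0.003]
contact_force: [-0.0, -0.5, -0.1]
width: 0.0636
finger_force: 0.0
```

Emit:
arm_command --slide '[[-40, 0, 0], [-40, 0, 0], [-30, 0, 0], [0, 0, 0], [0, 0, 0]]' --rotation '[[0, 0, 0], [0, 0, 0], [0, 0, 0], [0, 0, 0], [0, 0, 0]]' --claw '[0.5, 0.5, 0.5, 0.5, 0.5]'

```text
t: 37.05
tcp_pos: [0.4668, 0.1668, 0.1569]
tool_rot: [3.134, 0.218, -0.001]
contact_force: [0.3, -0.9, 0.7]
width: 0.064
finger_force: 0.0
```

```bash
python3 - <<'E'
from h import *
s=bot.read_state();print(s['t'],s['tcp_pos'])
im,i=snap('wrist','final.png');print(find('drift','wrist',i),find('bolt','wrist',i))
g=cv2.cvtColor(im,cv2.COLOR_RGB2GRAY)
u=np.array([.990,.139,0]);v=np.array([-.139,.99,0]);z=np.array([0,0,1.])
H=np.array([.5839,.1806,.053])
def show(o,top,r):
    P=[o+.014*u,o-.014*u,o+.014*v,o-.014*v,o+top*z,o+top*z+r*u,o+top*z-r*u,o+top*z+r*v,o+top*z-r*v]
    p=proj(i,P).round(1);print('collar+u,-u,+v,-v',p[:4].tolist(),'top c,+u-u+v-v',p[4:].tolist())
    c=p[[0,1,4,6]].mean(0).astype(int);print('cols from',c[0]-36)
    for y in range(c[1]-40,c[1]+42,3): print(y,' '.join('%2d'%(q//10) for q in g[y,c[0]-36:c[0]+37:3]))
show(H,.03,.0115);show(H-.06355*u,.05,.01)
E
```

```text
37.05 [0.46678436 0.16683374 0.15693748]
[(0.62, [0.526, 0.1752, 0.0939])] [(0.8, [0.5789, 0.1797, 0.0843])]
collar+u,-u,+v,-v [[283.8, 13.3], [283.8, 55.6], [263.9, 34.7], [303.7, 34.7]] top c,+u-u+v-v [[284.1, 28.1], [284.1, 8.2], [284.1, 47.6], [265.6, 28.1], [302.6, 28.1]]
cols from 247
-4  1  1  1  1  1  1  1  1  1  1  1  1  1  1  1  1  1  1  1  1  1  1  1  1  1
-1  1  1  1  1  1  1  1  1  1  1  1  1  1  1  1  1  1  1  1  1  1  1  1  1  1
2 24 24 24 24 24 24 24 24 24 24 24 23 24 24 23 23 23 23 23 23 24 23 23 23 23
5 24 24 24 24 24 24 24 24 23 23 24 23 24 24 23 23 23 23 23 23 24 23 23 23 24
8 24 24 24 24 24 24 24 24 23 23 16 11 13 15 23 23 23 23 23 23 24 23 23 23 24
11 24 23 24 24 24 24 24 24 14 10  9 10  9 10  9 15 23 23 23 23 24 23 23 23 23
14 24 23 24 24 24 24 24 13 10 10 10 10 10  9  9  9 13 23 23 23 23 23 23 23 23
17 24 24 24 24 24 24 20 10 10 10 10  7  7  9 10  9  9 18 23 23 23 23 23 23 23
20 24 24 24 24 24 24 13  9 10  9  5  5  5  5  8  9  9 14 23 24 24 23 23 23 23
23 24 24 24 24 24 23  9  9 10  6  5  5  5  5  5  9  9  8 23 24 24 23 23 23 23
26 24 24 24 24 24 22  9  9  9  
[... 3074 characters left out ...]
22 22 22 22 21 22 15 18 18  9  9  9  9  9 12 22 22 22 22 21 22 22 21
153 22 22 22 22 22 22 21 22 14 17 18 17 15 14 11 10 18 22 22 22 22 21 22 22 21
156 22 22 22 22 22 22 21 22 15 17 18 18 18 18 18 18 18 22 22 22 22 21 22 22 21
159 22 22 22 22 22 21 21 22 11 18 18 18 18 18 18 18 19 22 22 22 22 21 22 22 21
162 22 22 22 22 22 22 21 21 13 18 18 17 18 18 18 18 19 22 22 22 22 21 22 22 21
165 22 22 21 22 22 22 21 22 16 18 18 17 18 18 18 18 18 22 22 22 22 21 22 22 21
168 22 22 21 22 22 21 21 22 18 14 14 14 13 14 14 14 19 22 22 22 22 21 22 22 21
171 22 22 22 22 22 21 21 22 19 17 18 18 18 18 18 18 19 22 22 22 22 21 22 22 21
174 22 22 21 22 22 21 21 21 22 21 22 21 21 21 21 21 22 22 21 22 22 21 22 22 21
```

```bash
python3 -c "
from cell import bot
print(bot.finish_job())"
```

```text
the job is handed in; nothing more can be done
None
```

I handed the job in at about 37 s: by the last wrist picture the drift stands upright, collar on the plate, at the slot end nearest the round hole, and the bolt is fully home and released; the hand-in gave no verdict.

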